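# Ratchet a steel figure's holding-down nut tight

### The job

Bolt the rust-brown steel figure down on its wooden plinth: take the ratchet out of the wooden tool block, set its socket right down over the nut on the figure's foot plate and swing the handle back and forth until the nut is felt to be snug on its washer, about 0.9 N m (never over 1.2, or the cork under the plate is crushed). Then lift the ratchet off, stand it back in its bore in the block with the handle on the rest, and let go. Do not knock the figure or shift its plinth, and leave the hammer, the small steel dog and the tin where they are.

Things in the scene. Friction and masses are not known exactly. Their poses are not given: they have to be found in the camera images.
- plinth: Wooden plinth 170 (x) x 260 (y) x 30 mm standing on the table (8 kg with the figure), with a 3 mm cork sheet and the figure's 6 mm rust-brown foot plate on it (plate top 39 mm above the table). Origin: centre of its underside; z up, -x is the side with the nut, towards the robot at yaw 0.
- figure: Rust-brown sheet-steel figure welded on the plate; origin on the plate's top above the plinth's, same axes. An arch with bust at x = +62 mm, 310 mm above the table; two skirt sheets at y = +-80 to 118 mm reach from it forward to x = -30 mm, 144 mm above the table. From the nut towards -x all is open: a handle there has room for about 45 degrees of swing to either side.
- nut_mid (a point): Steel lock nut on an upright 16 mm stud: hexagon 24 mm across flats, 14 mm high, plus a tapered round collar 4 mm high (23 to 18 mm wide). Point: on the axis, half-way up the hexagon; z along the stud, x square to a flat. Lightly oiled. Tightens clockwise from above, 3 mm pitch; drags with 0.35 N m as it turns (0.1 felt once stopped), and does not loosen by itself.
- washer_top (a point): Centre of the top of the fixed washer (34 mm wide) under the nut, 41.5 mm above the table; the stud's end is 28 mm above this. The nut starts 0.8 to 1.8 mm above it and needs 1.8 to 3.6 rad to reach it; from there the torque climbs evenly, by about 0.9 N m per rad, as the cork gives. Let go, the nut may turn back up to 0.9 rad and still be tight.
- ratchet_grip (a point): Point in the black grip of the ratchet, mid height and width, 75 mm from the socket's axis, 63 mm above the socket's mouth. Grip 26 mm wide, 20 mm high, 54 to 174 mm from the axis. x along the handle to the head, z up. The ratchet (0.37 to 0.53 kg, centre of mass about 60 mm from the axis) stands in the block, socket down, handle level.
- ratchet_head (a point): Centre of the 40 mm wide, 26 mm high ratchet head, on the socket's axis, 63 mm above the mouth; axes as the grip. Set to tighten: turned clockwise from above, the handle takes the socket along; anticlockwise it slips freely (about 0.03 N m) in clicks of 18 degrees, so up to 18 degrees of each forward stroke are lost before it bites. Neck to the grip 18 mm wide.
- socket_mouth (a point): Centre of the socket's open lower end, on its axis, z up. Socket 37 mm wide, 50 mm long; hexagonal opening 25 mm across flats, 40 mm deep, which turns with the socket and has no fixed line with the handle. Out of line with the nut it stops on the hexagon's shoulder, about 15 mm too high; turned clockwise up to 60 degrees it drops. Home: mouth on the washer.
- block: Light wooden tool block 140 (x) x 90 (y) x 60 mm, fixed on the table; origin at the centre of its underside. Near its -x edge, at x = -67 to -51 mm, a rest 20 mm wide (y) rises to 81 mm above the table and carries the ratchet's grip; fingers pass on either side of it. Two punches stand in it, up to 115 mm above the table, at x = +56 mm, y = +-32 mm.
- bore (a point): Centre of the mouth of the round bore in the block's top, 60 mm above the table: 43 mm wide, 32 mm deep, upright, axes as the block's. The ratchet's place: socket standing on the bore's floor (28 mm above the table), handle towards the block's -x, lying over the rest.
- hammer: Bystander: hammer lying on the table's far side.
- dog: Bystander: dark cut-steel dog 60 mm high on a 50 x 30 mm foot, between plinth and block. Origin under its foot.
- tin: Bystander: open aluminium tin of spare nuts, 62 mm wide, 40 mm high. Origin under its centre.
Not all that is in view belongs to the job. Several things have the shape of the block; the one meant has the colours described above.

How it is judged:
By the outcome, as a careful person would: the job done as asked, in the order asked, and still so for the second after the job is handed in, with the robot touching nothing.
It also fails if it takes over 72 s, if anything falls off the work surface, if the arm or the gripper's body presses on something with over 40 N, if the wrist force passes 120 N, or if a joint passes its speed limit or range.

### The arm

A 6-joint arm with a two-finger parallel gripper is mounted at the origin on the work surface. World frame = base frame: x ahead of the robot, y to its left, z up, the work surface at z = 0. Lengths are in m, angles in rad, forces in N, time in s.
With the tool pointing down it reaches from about 0.3 to 0.775 m from the base axis. Payload 14.6 kg.
Tool frame: the origin (TCP) lies at the very end of the fingers, on their centre line; the grasp point (between the pads) lies 19 mm behind it; z points along the fingers, y is the line along which they close (so a half turn about z gives the same grasp; the last joint's range is limited). The gripper opens to 94 mm and grips with 3 to 60 N. Pads are 16 mm wide; open, the fingers measure 119 mm over their backs; the gripper's body (75 mm by 177 mm) begins 78 mm behind the grasp point.
Start: joints at [1.219, 0.3, 1.521, -0, 1.321, -0.067], TCP at [0.155, 0.528, 0.205] pointing down, gripper open.
Joint ranges: [-3.03, 3.03], [-0.79, 2.21], [0.23, 2.52], [-1.04, 4.18], [0, 3.07], [-2.55, 2.55]. Speed limits (rad/s): [2.22, 2.22, 2.57, 3.14, 3.14, 3.14].

### API

Orientations are given as [roll, pitch, yaw] about the fixed x, y, z axes, in that order (R = Rz(yaw) Ry(pitch) Rx(roll)).
In Python, from station import ctrl gives the robot as it stands.
- The arm moves only by the shell command python3 -m pendant 'ROWS' [OPENING] [FORCE]. ROWS is JSON, a list of rows, each a list of 2 entries, a list of its own where there are three numbers: the shift along the world's x, y, z in cm, then the turn about the world's z in rad. A call has 1 to 20 rows; each row shifts and turns the commanded pose from where the row before left it; what a row does not reach is not made up. A row lasts 1/12 s, in which the tool goes at most 41.7 mm and 7.16 degrees, less where a joint would pass 70% of its speed; a pose out of reach is approached as far as the arm can. A call is refused whole if a number of a shift passes 4.17 or a number of a turn 0.125, either way. A call with a gripper value outside its range is refused whole. OPENING is the opening, from 0 (shut) to 1 (fully open), set as the call begins (- or left out, the last holds). The fingers move at their own pace and stop on an object; FORCE is the grip in N (left out, the last holds). Time passes only in rows, so rows that do not move let the fingers close. It gives the time, the measured TCP pose, the force, the opening and the grip force at its end, in the units of the state.
- ctrl.get_obs(): the state, without advancing time (a new reading comes with each control period).
- ctrl.camera(name): name is "scene" or "top"; returns a dict with "color" (384x512x3 uint8, red, green, blue), "intrinsics" (3x3 intrinsics, pixels), "camera_from_world" (4x4, takes a point from world to camera coordinates). Camera axes: x right, y down, z forward; pixel columns grow to the right and rows downward; lengths in m; the calibration is good to about 2 mm. A picture is of the moment at which its call begins. There is no depth.
- ctrl.hand_in(): hands the job in; it is judged then, once.
The state is a dict: "time_s": time; "qpos": joint angles; "joint_vel": joint speeds; "tau": joint torques, N m; "ee_pos": TCP position; "eef_rot": TCP orientation; "force": force on the tool from outside, world axes, zero at the start; "moment": the same for the moment, N m; "grip_width": finger opening in m; "grip_force": force on a finger pad.
Only numpy, scipy, OpenCV 4.12 (cv2) and the standard library are available. Lean on these libraries where they do the work, as an engineer would, in place of code of your own. Each camera call takes 0.05 s, during which the arm holds its last target. There are 200 camera calls.

## Working session

There is one attempt and no reset: what is moved stays moved. The work goes in short steps, Python scripts to look and compute and a shell command to move; the robot and the scene stay as the last step left them, time stands still between calls to the robot, and variables do not carry over. Pictures are saved under pics/ and viewed, at most 10 in all, crops included, and the job is handed in when it is done.

```bash
mkdir -p pics; ls
python3 - <<'E'
from station import ctrl
import cv2,numpy as np
for n in("scene","top"):
    c=ctrl.camera(n); cv2.imwrite(f"pics/{n}0.png",c["color"][:,:,::-1]); np.savez(f"pics/{n}0.npz",**c)
    M=c["camera_from_world"]; print(n,c["intrinsics"].round(1).tolist(),(-M[:3,:3].T@M[:3,3]).round(3))
o=ctrl.get_obs(); print(o)
E
```

```text
pics
scene [[384.2, 0.0, 256.7], [0.0, 384.2, 187.5], [0.0, 0.0, 1.0]] [ 0.878 -0.398  0.625]
top [[350.2, 0.0, 251.0], [0.0, 350.2, 183.6], [0.0, 0.0, 1.0]] [0.507 0.068 0.773]
{'time_s': 0.1, 'qpos': array([ 1.21935103e+00,  3.00363185e-01,  1.52151237e+00, -3.41777400e-05,
        1.32071305e+00, -6.66193131e-02]), 'joint_vel': array([-0.00107504, -0.00114029, -0.00128037,  0.00028177,  0.00047038,
        0.00035882]), 'tau': array([ 2.46307158e-03, -5.32634676e+01, -3.53290594e+01,  7.10313278e-02,
        2.34682899e-02, -4.53499297e-06]), 'ee_pos': array([0.15448473, 0.5276118 , 0.20497459]), 'eef_rot': array([-3.14059671e+00, -3.32679419e-05,  2.85677512e+00]), 'force': array([ 0.56097816,  0.61638846, -0.85706476]), 'moment': array([-0.01982257,  0.03076025,  0.00664999]), 'grip_force': 0.0, 'grip_width': 0.09415161672949561}
```

View pics/scene0.png

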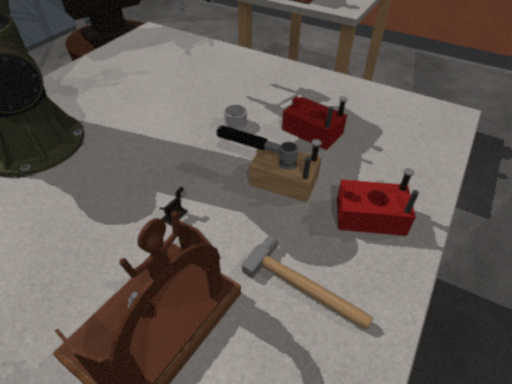

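View pics/top0.png

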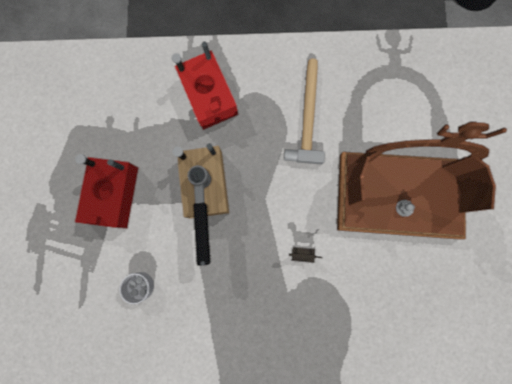

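Candidates for the block: red at top (106,193), red at top (206,90), and light wood at top (203,183), which holds the ratchet. I choose the wooden one. The nut is at top (405,208), the dog at (304,255), the tin at (135,289) and the hammer at (308,110). A close crop will check this choice.

```bash
cat > h.py <<'E'
import numpy as np,cv2
from station import ctrl
def ray(c,uv):
    M=c["camera_from_world"];R=M[:3,:3];o=-R.T@M[:3,3]
    d=R.T@np.linalg.inv(c["intrinsics"])@np.array([uv[0],uv[1],1.]);return o,d/np.linalg.norm(d)
def onz(c,uv,z):
    o,d=ray(c,uv);return o+d*(z-o[2])/d[2]
def proj(c,p):
    q=c["camera_from_world"]@np.append(p,1);q=c["intrinsics"]@q[:3];return q[:2]/q[2]
def tri(c1,u1,c2,u2):
    o1,d1=ray(c1,u1);o2,d2=ray(c2,u2)
    s=np.linalg.lstsq(np.c_[d1,-d2],o2-o1,rcond=None)[0];a,b=o1+s[0]*d1,o2+s[1]*d2
    return (a+b)/2,np.linalg.norm(a-b)
def obs():
    o=ctrl.get_obs();print({k:np.round(o[k],4).tolist() for k in("time_s","qpos","ee_pos","eef_rot","force","moment","grip_width","grip_force")})
E
python3 - <<'E'
import numpy as np,cv2
t=np.load("pics/top0.npz")["color"][:,:,::-1];s=np.load("pics/scene0.npz")["color"][:,:,::-1]
f=lambda im,x,y,w,h,k:cv2.resize(im[y:y+h,x:x+w],None,fx=k,fy=k,interpolation=cv2.INTER_CUBIC)
a=f(t,165,135,80,140,4);b=f(t,330,140,120,70+35,3)[:280];c=f(s,90,270,80,60,4)[:280]
can=np.zeros((560,320+400,3),np.uint8);can[:,:320]=a;can[:280,330:690]=b;can[280:520,330:650]=c
cv2.imwrite("pics/crop1.png",can)
E
```

```text
(no output)
```

View pics/crop1.png

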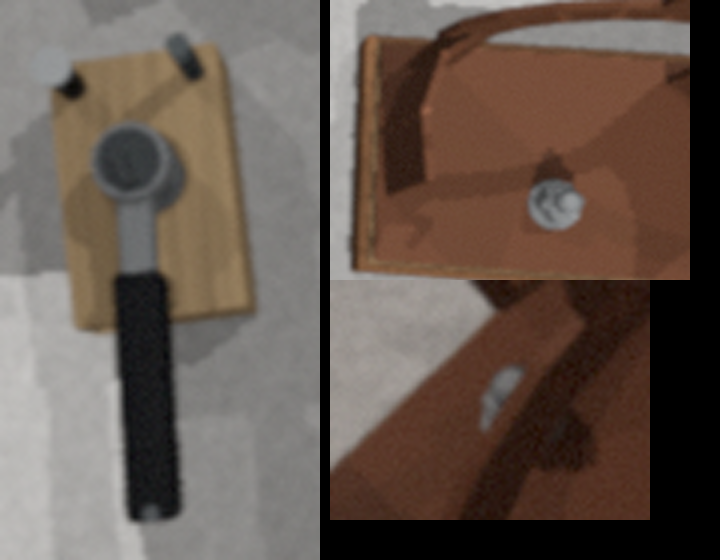

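The crop confirms the ratchet stands in the light wooden block: head at top (198,175), grip end at (203,264). The washer is around (405,208) and the stud end near (410,207). Now the measurements.

Run:
```python
from h import *
t=dict(np.load("pics/top0.npz"));s=dict(np.load("pics/scene0.npz"))
hsv=cv2.cvtColor(t["color"],cv2.COLOR_RGB2HSV);V=hsv[:,:,2];S=hsv[:,:,1]
def big(m,x0,y0,x1,y1):
    z=np.zeros_like(m);z[y0:y1,x0:x1]=m[y0:y1,x0:x1];n,l,st,c=cv2.connectedComponentsWithStats(z);i=1+np.argmax(st[1:,4]);return (l==i).astype(np.uint8),c[i],st[i]
m,c,st=big((V<45).astype(np.uint8),180,200,225,275)
r=cv2.minAreaRect(cv2.findContours(m,0,2)[0][0]);b=cv2.boxPoints(r);print("grip",c,st,r)
P=np.array([onz(t,p,.101) for p in b]);print(P.round(4))
g=P.mean(0);e=[P[1]-P[0],P[2]-P[1]];e=max(e,key=np.linalg.norm);e=e*np.sign(e[0]);print("grip centre",g.round(4),"yaw",np.arctan2(e[1],e[0]),[np.linalg.norm(P[i]-P[i-1]).round(4) for i in(1,2)])
d=e/np.linalg.norm(e);print("axis from grip (114 ahead)",(g+.114*d).round(4),"grip pt",(g+.039*d).round(4))
print("head top",onz(t,(198,175),.104).round(4))
# block top
m,c,st=big(((hsv[:,:,0]<25)&(S>70)&(V>70)).astype(np.uint8),170,140,240,225)
r=cv2.minAreaRect(cv2.convexHull(np.vstack(cv2.findContours(m,0,2)[0])));P=np.array([onz(t,p,.06) for p in cv2.boxPoints(r)]);print("block",r,P.round(4).tolist(),P.mean(0).round(4))
# nut
m,c,st=big(((S<60)&(V>60)).astype(np.uint8),390,195,420,222);print("nut",c,st,cv2.minEnclosingCircle(cv2.findContours(m,0,2)[0][0]))
for z in(.0415,.05,.0695):print(z,onz(t,c,z).round(4),onz(t,(410.3,207.7),z).round(4))
# plinth
m,c,st=big(((hsv[:,:,0]<18)&(S>70)&(V>30)).astype(np.uint8),330,140,500,245)
for r in(200,215,225):
    xs=np.where(m[r])[0];print(r,xs[0],xs[-1],onz(t,(xs[0],r),.03).round(4),onz(t,(xs[-1],r),.03).round(4))
for u in(350,380,400,430,460):
    ys=np.where(m[:,u])[0];print(u,ys[-1],onz(t,(u,ys[-1]),.035).round(4))
hs=cv2.cvtColor(s["color"],cv2.COLOR_RGB2HSV);sub=hs[285:310,120:145];
mm=np.zeros(hs.shape[:2],np.uint8);mm[285:312,120:145]=(sub.shape[0]>0);q=(hs[:,:,1]<60)&(hs[:,:,2]>70);mm=(q&(mm[:, :]>0) if mm.any() else mm).astype(np.uint8);print("scene nut",np.argwhere(mm).mean(0)[::-1],np.argwhere(mm).min(0),np.argwhere(mm).max(0))
```

```text
grip [201.42837653 232.58253752] [194 203  16  62 733] ((201.69468688964844, 233.42034912109375), (60.66534423828125, 13.037727355957031), 86.18592071533203)
[[0.5696 0.2056 0.101 ]
 [0.5709 0.1803 0.101 ]
 [0.4563 0.1715 0.101 ]
 [0.4549 0.1961 0.101 ]]
grip centre [0.5129 0.1884 0.101 ] yaw 0.07680921736881496 [np.float64(0.0254), np.float64(0.1149)]
axis from grip (114 ahead) [0.6266 0.1971 0.101 ] grip pt [0.5518 0.1914 0.101 ]
head top [0.6251 0.1964 0.104 ]
block ((202.15756225585938, 181.78683471679688), (67.67819213867188, 44.68665313720703), 83.0189437866211) [[0.6852, 0.2525, 0.06], [0.6951, 0.1587, 0.06], [0.554, 0.1413, 0.06], [0.5439, 0.2323, 0.06]] [0.6195 0.1962 0.06  ]
nut [404.61507937 207.85714286] [396 200  19  17 252] ((404.8888854980469, 207.5), 9.233864784240723)
0.0415 [ 0.5609 -0.2202  0.0415] [ 0.5611 -0.2317  0.0415]
0.05 [ 0.5603 -0.2168  0.05  ] [ 0.5605 -0.2282  0.05  ]
0.0695 [ 0.5588 -0.2091  0.0695] [ 0.559  -0.2202  0.0695]
200 339 493 [ 0.58   -0.0897  0.03  ] [ 0.5759 -0.4062  0.03  ]
215 338 464 [ 0.5484 -0.0862  0.03  ] [ 0.5456 -0.3444  0.03  ]
225 338 465 [ 0.5276 -0.0852  0.03  ] [ 0.525  -0.3445  0.03  ]
350 230 [ 0.517  -0.1083  0.035 ]
380 232 [ 0.5123 -0.1692  0.035 ]
400 234 [ 0.5079 -0.2095  0.035 ]
430 236 [ 0.5033 -0.2696  0.035 ]
460 238 [ 0.4987 -0.3292  0.035 ]
scene nut [130.52941176 296.36470588] [285 120] [306 137]
```

```bash
python3 - <<'E'
from h import *
t=dict(np.load("pics/top0.npz"));s=dict(np.load("pics/scene0.npz"))
for p in((.559,-.22,.0695),(.5605,-.2185,.0415),(.6258,.1968,.104),(.552,.1914,.101)):print(p,proj(t,p).round(1),proj(s,p).round(1))
print(tri(t,(410.3,207.7),s,(136,292.5)))
E
python3 -m pendant '[[[2,-1.7,0],-0.12],[[2,-1.7,0],-0.12],[[2,-1.7,0],-0.12],[[2,-1.7,0],-0.12],[[2,-1.7,0],-0.12],[[2,-1.7,0],-0.12],[[2,-1.7,0],-0.12],[[2,-1.7,0],-0.12],[[2,-1.7,0],-0.12],[[2,-1.7,0],-0.12],[[2,-1.7,0],-0.12],[[2,-1.7,0],-0.12],[[2,-1.7,0],-0.12],[[2,-1.7,0],-0.12],[[2,-1.7,0],-0.12],[[2,-1.7,0],-0.12],[[2,-1.7,0],-0.12],[[2,-1.7,0],-0.12],[[2,-1.7,0],-0.12],[[2,-1.7,0],-0.12]]' 1 60
```

```text
(0.559, -0.22, 0.0695) [410.2 207.7] [134.9 293.1]
(0.5605, -0.2185, 0.0415) [403.8 208.1] [139.9 301.5]
(0.6258, 0.1968, 0.104) [197.8 174.7] [289.4 146.6]
(0.552, 0.1914, 0.101) [200.4 212.6] [258.2 138.3]
(array([ 0.55957856, -0.21913407,  0.07053795]), np.float64(0.0017682402355406878))
time_s: 1.77
ee_pos: [0.5553, 0.1868, 0.2051]
eef_rot: [-3.141, 0.001, 0.451]
force: [0.1, 0.5, 0.3]
grip_width: 0.0938
grip_force: 0.0
```

```bash
python3 -m pendant '[[[-0.1,0.15,-1.5],-0.12],[[-0.1,0.15,-1.5],-0.12],[[-0.13,0.16,-1.5],-0.12],[[0,0,-1.5],-0.014],[[0,0,-1.8],0],[[0,0,-1.8],0],[[0,0,-1.8],0],[[0,0,-1.3],0],[[0,0,-0.5],0],[[0,0,0],0]]'; python3 -m pendant '[[[0,0,0],0],[[0,0,0],0],[[0,0,0],0],[[0,0,0],0],[[0,0,0],0],[[0,0,0],0],[[0,0,0],0],[[0,0,0],0]]' 0 60; python3 -c "
from h import *;obs()"
```

```text
time_s: 2.6
ee_pos: [0.5506, 0.1922, 0.0722]
eef_rot: [3.141, 0.002, 0.083]
force: [0.6, 0.8, 0.4]
grip_width: 0.0942
grip_force: 0.0
time_s: 3.27
ee_pos: [0.5512, 0.1924, 0.0735]
eef_rot: [-3.142, -0.0, 0.083]
force: [-0.7, -0.1, 0.1]
grip_width: 0.0444
grip_force: 0.0
{'time_s': 3.2667, 'qpos': [0.2731, 0.5108, 1.5511, 0.0, 1.0796, 1.7611], 'ee_pos': [0.5512, 0.1924, 0.0735], 'eef_rot': [-3.1415, -0.0001, 0.0828], 'force': [-0.7217, -0.1216, 0.1377], 'moment': [-0.0088, 0.1316, 0.0125], 'grip_width': 0.0444, 'grip_force': 0.0}
```

```bash
python3 -m pendant '[[[0,0,0],0],[[0,0,0],0],[[0,0,0],0],[[0,0,0],0],[[0,0,0],0],[[0,0,0],0]]'; python3 -m pendant '[[[0,0,0.5],0],[[0,0,1],0],[[0,0,1.5],0],[[0,0,1.5],0],[[0,0,0],0],[[0,0,0],0]]';python3 -c "
from h import *;obs()
for n in('top','scene'):
  c=ctrl.camera(n);np.savez('pics/%s1.npz'%n,**c);cv2.imwrite('pics/%s1.png'%n,c['color'][:,:,::-1])
a=cv2.imread('pics/top1.png')[120:280,150:260];b=cv2.imread('pics/scene1.png')[90:230,200:360]
can=np.zeros((560,800,3),np.uint8);x=cv2.resize(a,None,fx=3,fy=3);y=cv2.resize(b,None,fx=2.9,fy=2.9);can[:x.shape[0],:x.shape[1]]=x;can[:y.shape[0],335:335+y.shape[1]]=y[:,:465];cv2.imwrite('pics/c2.png',can)"
```

```text
time_s: 3.77
ee_pos: [0.5512, 0.1925, 0.0735]
eef_rot: [-3.142, 0.0, 0.083]
force: [-1.0, 1.0, 0.9]
grip_width: 0.0255
grip_force: 60.0
time_s: 4.27
ee_pos: [0.5515, 0.1924, 0.1191]
eef_rot: [-3.141, -0.001, 0.083]
force: [-0.3, 0.6, -5.0]
grip_width: 0.0254
grip_force: 60.0
{'time_s': 4.2667, 'qpos': [0.2731, 0.4554, 1.5166, -0.0, 1.1682, 1.7611], 'ee_pos': [0.5515, 0.1924, 0.1191], 'eef_rot': [-3.1414, -0.0013, 0.0828], 'force': [-0.3418, 0.6276, -4.9958], 'moment': [-0.0184, 0.2519, 0.0015], 'grip_width': 0.0254, 'grip_force': 59.9931}
```

View pics/c2.png

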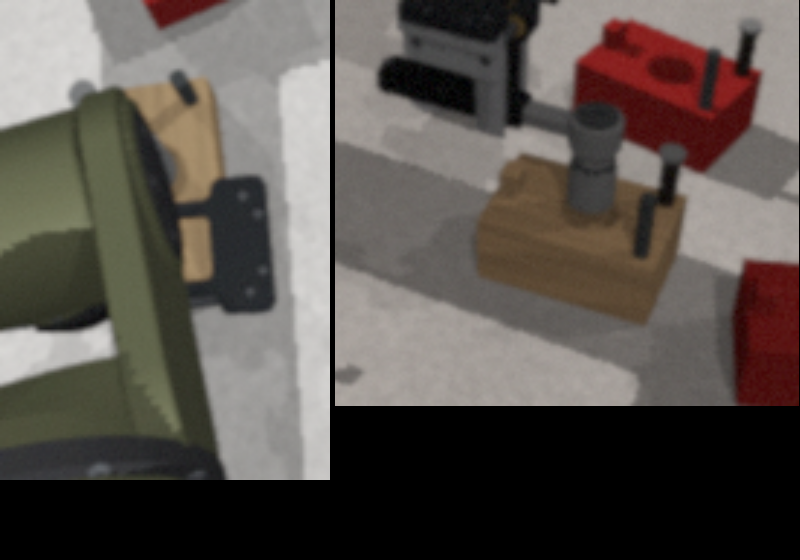

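The ratchet is held level (head at scene ≈(291,130)), with the socket almost out of the bore. I'll lift it clear and carry it over to a point above the nut.

```bash
python3 -m pendant '[[[0,0,1.5],0],[[0,0,2.5],0],[[0,0,2.5],0],[[0,0,2.1],0],[[0,-0.6,1],0.01]]'; python3 -m pendant '[[[-0.2,-1.5,0],0.02],[[-0.3,-2.3,0],0.02],[[-0.3,-2.4,0],0.02],[[-0.3,-2.4,0],0.02],[[-0.3,-2.4,0],0.02],[[-0.3,-2.4,0],0.02],[[-0.3,-2.4,0],0.02],[[-0.3,-2.4,0],0.02],[[-0.3,-2.4,0],0.02],[[-0.3,-2.4,0],0.02],[[-0.3,-2.4,0],0.02],[[-0.3,-2.4,0],0.02],[[-0.3,-2.4,0],0.03],[[-0.3,-2.4,0],0.03],[[-0.3,-2.4,0],0.03],[[-0.3,-2.4,0],0.03],[[-0.3,-2.4,0],0.03],[[-0.4,-2.4,0],0.02],[[-0.3,-2.2,0],0.01],[[0,-1,0],0]]'; python3 -m pendant '[[[0,0,-1],0],[[0,0,-1.5],0],[[0,0,-1.5],0],[[0,0,-1.5],0],[[0,0,-0.5],0],[[0,0,0],0],[[0,0,0],0]]'
python3 -c "
from h import *;obs()
for n in('top','scene'):
  c=ctrl.camera(n);np.savez('pics/%s2.npz'%n,**c);cv2.imwrite('pics/%s2.png'%n,c['color'][:,:,::-1])
b=cv2.imread('pics/scene2.png')[200:350,60:240];cv2.imwrite('pics/c3.png',cv2.resize(b,None,fx=4,fy=4,interpolation=2))"
```

```text
time_s: 4.78
ee_pos: [0.5516, 0.187, 0.2163]
eef_rot: [-3.141, -0.002, 0.094]
force: [0.2, -0.4, -4.0]
grip_width: 0.0258
grip_force: 60.0
time_s: 6.45
ee_pos: [0.4929, -0.2699, 0.2129]
eef_rot: [-3.14, 0.001, 0.512]
force: [-0.3, -0.5, -4.8]
grip_width: 0.0258
grip_force: 60.0
time_s: 7.03
ee_pos: [0.4943, -0.2671, 0.1544]
eef_rot: [-3.141, 0.0, 0.513]
force: [0.6, 0.6, -4.2]
grip_width: 0.0255
grip_force: 60.0
{'time_s': 7.0333, 'qpos': [-0.5605, 0.372, 1.5475, 0.0001, 1.2225, 0.497], 'ee_pos': [0.4943, -0.2671, 0.1544], 'eef_rot': [-3.1412, 0.0001, 0.5133], 'force': [0.5792, 0.6405, -4.246], 'moment': [-0.0537, 0.241, -0.0507], 'grip_width': 0.0255, 'grip_force': 59.9932}
```

View pics/c3.png

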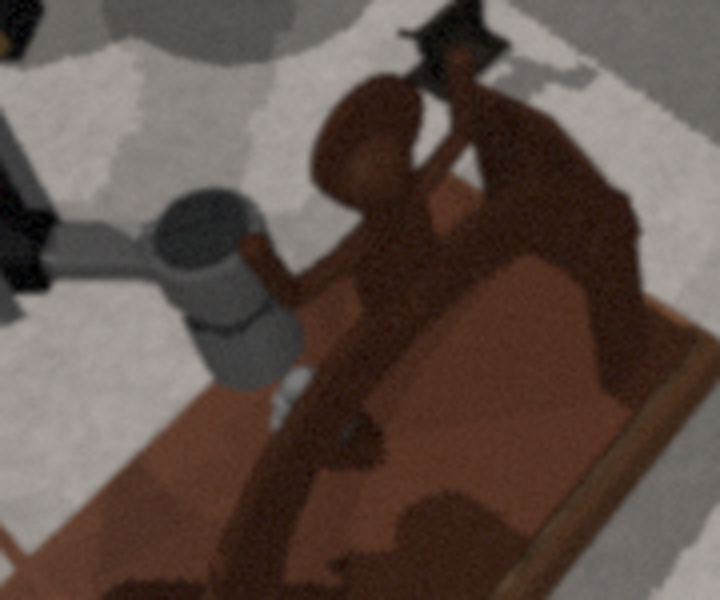

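The scene crop shows the socket above the nut, with the head's top disc at scene ≈(110.8,257) and the nut at ≈(133,296). I'll compare the disc with its predicted projection, in the top view as well.

Run:
```python
from h import *
t=dict(np.load("pics/top2.npz"));s=dict(np.load("pics/scene2.npz"))
p=np.array((.5596,-.2303,.1849));print(proj(s,p),proj(t,p),onz(s,(110.75,257),.1849))
a=t["color"][150:270,350:470,::-1]; b=cv2.resize(a,None,fx=4.5,fy=4.5,interpolation=2)
cv2.imwrite("pics/c4.png",b)
```

```text
[111.80549847 256.16371601] [445.1941069 201.7180423] [ 0.55934702 -0.23202288  0.1849    ]
```

View pics/c4.png

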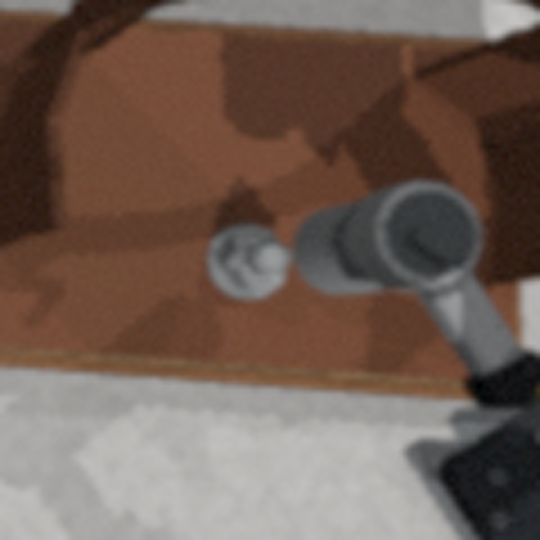

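Prediction and both views agree to about 1 mm. The head is at top (445.6,201.8) and the stud end at (410.4,207.3). I'll correct y by +11 mm and come down towards the hexagon.

```bash
python3 -m pendant '[[[0.03,0.4,0],0],[[0,0.4,0],0],[[0,0.33,0],0],[[0,0,-0.8],0],[[0,0,-1],0],[[0,0,-0.8],0],[[0,0,-0.5],0],[[0,0,-0.5],0],[[0,0,0],0]]';  python3 -m pendant '[[[0,0,-0.3],0],[[0,0,-0.3],0],[[0,0,-0.3],0],[[0,0,-0.3],0],[[0,0,0],0]]'; python3 -m pendant '[[[0,0,-0.2],0],[[0,0,-0.2],0],[[0,0,0],0]]';python3 -c "
from h import *;obs()"
```

```text
time_s: 7.88
ee_pos: [0.4941, -0.2561, 0.1171]
eef_rot: [-3.14, 0.001, 0.513]
force: [-1.0, 0.4, -4.2]
grip_width: 0.0252
grip_force: 60.0
time_s: 8.3
ee_pos: [0.4943, -0.2561, 0.1058]
eef_rot: [-3.141, 0.0, 0.513]
force: [0.2, -0.2, -4.7]
grip_width: 0.0257
grip_force: 60.0
time_s: 8.55
ee_pos: [0.4945, -0.2562, 0.1021]
eef_rot: [-3.141, 0.0, 0.513]
force: [-0.1, 0.1, -3.8]
grip_width: 0.0254
grip_force: 60.0
{'time_s': 8.55, 'qpos': [-0.5439, 0.4205, 1.6112, 0.0, 1.1101, 0.5141], 'ee_pos': [0.4945, -0.2562, 0.1021], 'eef_rot': [-3.1414, 0.0001, 0.5128], 'force': [-0.1295, 0.0883, -3.7684], 'moment': [-0.0901, 0.1726, 0.011], 'grip_width': 0.0254, 'grip_force': 59.9932}
```

```bash
python3 -m pendant '[[[0,0,-0.1],0],[[0,0,-0.1],0],[[0,0,0],0]]';python3 -c "
from h import *;obs()"
```

```text
time_s: 8.8
ee_pos: [0.495, -0.2565, 0.101]
eef_rot: [3.14, -0.001, 0.513]
force: [0.2, 0.6, 1.3]
grip_width: 0.0253
grip_force: 60.0
{'time_s': 8.8, 'qpos': [-0.5439, 0.4221, 1.6119, 0.0002, 1.1062, 0.5141], 'ee_pos': [0.495, -0.2565, 0.101], 'eef_rot': [3.1404, -0.0009, 0.5127], 'force': [0.2209, 0.6249, 1.3096], 'moment': [0.2017, -0.2563, 0.0669], 'grip_width': 0.0253, 'grip_force': 59.9962}
```

```bash
python3 - <<'E'
import numpy as np
p=.513
while p>-.85:
    q=p-.12;print(round(p,3),round(q,3),round(-7.5*(np.cos(q)-np.cos(p)),2),round(-7.5*(np.sin(q)-np.sin(p)),2));p=q
E
python3 -m pendant '[[[0,0,-0.1],0],[[0.4,0.8,0],-0.12],[[0.31,0.84,0],-0.12],[[0,0,0],0]]';python3 -c "
from h import *;obs()"
```

```text
0.513 0.393 -0.39 0.81
0.393 0.273 -0.29 0.85
0.273 0.153 -0.19 0.88
0.153 0.033 -0.08 0.9
0.033 -0.087 0.02 0.9
-0.087 -0.207 0.13 0.89
-0.207 -0.327 0.24 0.87
-0.327 -0.447 0.34 0.83
-0.447 -0.567 0.44 0.79
-0.567 -0.687 0.53 0.73
-0.687 -0.807 0.61 0.66
-0.807 -0.927 0.69 0.58
time_s: 9.13
ee_pos: [0.5001, -0.2398, 0.1012]
eef_rot: [-3.142, 0.004, 0.265]
force: [-22.9, -4.0, 24.5]
grip_width: 0.0256
grip_force: 59.9
{'time_s': 9.1333, 'qpos': [-0.512, 0.4185, 1.6166, -0.0029, 1.1091, 0.7952], 'ee_pos': [0.5001, -0.2398, 0.1012], 'eef_rot': [-3.1416, 0.0037, 0.2649], 'force': [-22.8758, -3.9923, 24.4727], 'moment': [-0.3214, 4.2114, 0.2498], 'grip_width': 0.0256, 'grip_force': 59.908}
```

I typed x with the wrong sign and it is pushing sideways, so I back that out now.

```bash
python3 -m pendant '[[[-0.7,0,0.1],0],[[-0.7,0,0.1],0],[[0,0,0.6],0],[[0,0,0.6],0],[[0,0,0],0],[[0,0,0],0]]';python3 -c "
from h import *;obs()
for n in('top','scene'):
  c=ctrl.camera(n);np.savez('pics/%s3.npz'%n,**c);cv2.imwrite('pics/%s3.png'%n,c['color'][:,:,::-1])
a=cv2.imread('pics/top3.png')[150:270,330:480];b=cv2.imread('pics/scene3.png')[220:330,80:190]
can=np.zeros((600,800,3),np.uint8);x=cv2.resize(a,None,fx=3,fy=3);y=cv2.resize(b,None,fx=3,fy=3);can[:360,:450]=x;can[:330,460:790]=y
cv2.imwrite('pics/c5.png',can)
# plinth edge drift
def edges(f):
  t=np.load(f);h=cv2.cvtColor(t['color'],cv2.COLOR_RGB2HSV);m=(h[:,:,0]<18)&(h[:,:,1]>70)&(h[:,:,2]>30)
  return [np.where(m[150:245,u])[0][-1]+150 for u in(345,350,360,370,380)],[np.where(m[r,330:400])[0][0]+330 for r in(165,185,200,210,220)]
print(edges('pics/top0.npz'),edges('pics/top2.npz'),edges('pics/top3.npz'))
d=[cv2.absdiff(np.load('pics/scene0.npz')['color'],np.load('pics/scene3.npz')['color'])[240:384,160:245].mean()];print(d)
"
```

```text
time_s: 9.63
ee_pos: [0.4873, -0.2398, 0.1131]
eef_rot: [-3.141, 0.001, 0.273]
force: [0.2, 0.1, -4.1]
grip_width: 0.0259
grip_force: 60.0
{'time_s': 9.6333, 'qpos': [-0.5247, 0.3789, 1.642, -0.0002, 1.1214, 0.7733], 'ee_pos': [0.4873, -0.2398, 0.1131], 'eef_rot': [-3.1412, 0.0006, 0.2729], 'force': [0.2014, 0.1274, -4.0942], 'moment': [-0.0228, 0.2476, -0.0124], 'grip_width': 0.0259, 'grip_force': 59.996}
([np.int64(230), np.int64(230), np.int64(231), np.int64(232), np.int64(232)], [np.int64(340), np.int64(339), np.int64(339), np.int64(338), np.int64(338)]) ([np.int64(230), np.int64(230), np.int64(231), np.int64(232), np.int64(232)], [np.int64(340), np.int64(339), np.int64(339), np.int64(338), np.int64(338)]) ([np.int64(226), np.int64(226), np.int64(227), np.int64(228), np.int64(229)], [np.int64(339), np.int64(338), np.int64(338), np.int64(337), np.int64(337)])
[np.float64(16.835729847494555)]
```

View pics/c5.png

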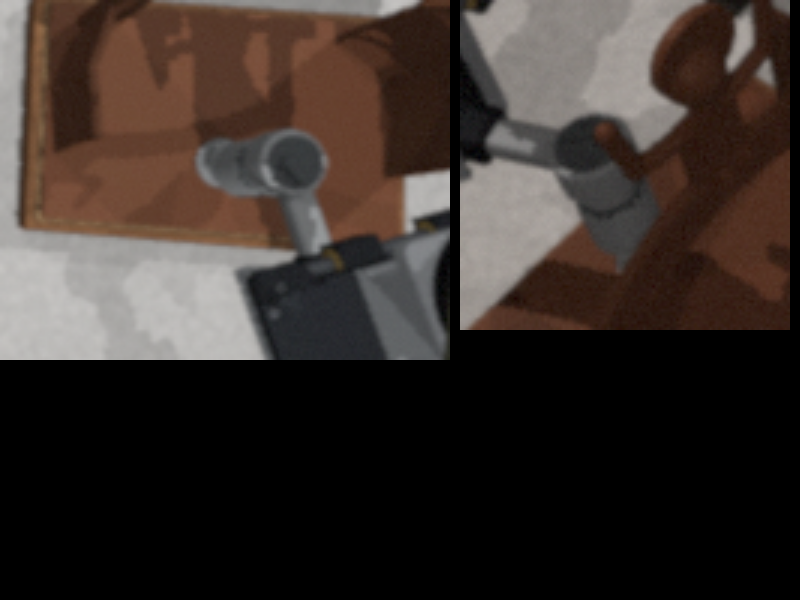

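The plinth moved: its front edge in the top view went from row 230 to row 226. I need the exact shift so I can put it back.

```bash
cat > drift.py <<'E'
from h import *
def drift(k,v=True):
    out=[]
    for n,box,z in(("top",(332,145,385,240),.035),):
        a=dict(np.load(f"pics/{n}0.npz"));b=dict(np.load(f"pics/{n}{k}.npz"))
        # sub-pixel edge rows/cols of the plinth's outline (saturation step) at fixed cols/rows
        def edge(c):
            S=cv2.GaussianBlur(cv2.cvtColor(c["color"],cv2.COLOR_RGB2HSV)[:,:,1].astype(float),(3,3),0)
            f=[];l=[]
            for u in range(346,376,3):
                col=S[212:245,u];i=np.where(col>75)[0][-1];f.append((u,212+i+(col[i]-75)/(col[i]-col[i+1])))
            for r in range(160,222,4):
                row=S[r,328:350];i=np.where(row>75)[0][0];l.append((328+i-(row[i]-75)/(row[i]-row[i-1]),r))
            g=lambda q,z:np.array([onz(c,p,z)[:2] for p in q])
            F=np.polyfit(*g(f,.03)[:,::-1].T,1);L=np.polyfit(*g(l,.03).T,1);return F,L
        (F0,L0),(F,L)=edge(a),edge(b)
        y=-.12;x=.58
        print("front x shift mm at y=-.12, -.22:",[round(1e3*(np.polyval(F,q)-np.polyval(F0,q)),1) for q in(-.12,-.22)],"left y shift mm at x=.54,.58:",[round(1e3*(np.polyval(L,q)-np.polyval(L0,q)),1) for q in(.54,.58)],"turns",round(-(F[0]-F0[0]),3),round(L[0]-L0[0],3))
E
python3 -c "
from drift import *
drift(2);drift(3)
t=dict(np.load('pics/top3.npz'))
print('socket lower/washer left edge px',onz(t,(330+198/3,150+162/3),.0415))"
```

```text
front x shift mm at y=-.12, -.22: [np.float64(0.0), np.float64(0.2)] left y shift mm at x=.54,.58: [np.float64(-0.0), np.float64(-0.0)] turns 0.002 0.001
front x shift mm at y=-.12, -.22: [np.float64(8.1), np.float64(7.5)] left y shift mm at x=.54,.58: [np.float64(1.8), np.float64(1.6)] turns -0.006 -0.005
socket lower/washer left edge px [ 0.56908425 -0.20326334  0.0415    ]
```

```bash
python3 -c "
from h import *
t=dict(np.load('pics/top3.npz'));s=dict(np.load('pics/scene3.npz'))
print(onz(t,(330+299/3,150+162/3),.1436),onz(s,(80+(597-460)/3,220+144/3),.1436),tri(t,(330+299/3,150+162/3),s,(80+(597-460)/3,220+144/3)))
p=np.array((.5596,-.2196,.1436));print(proj(t,p),proj(s,p))"
```

```text
[ 0.55962662 -0.2240073   0.1436    ] [ 0.56206792 -0.21971267  0.1436    ] (array([ 0.56109734, -0.22156143,  0.14517314]), np.float64(0.004543809783244373))
[427.12795511 204.04577429] [124.44990205 267.21862875]
```

```bash
cat > head.py <<'E'
from h import *
def head(k,tcp,yaw):
    p=np.array([tcp[0]+.0747*np.cos(yaw),tcp[1]+.0747*np.sin(yaw),tcp[2]+.0305]);r={}
    for n in("top","scene"):
        c=dict(np.load(f"pics/{n}{k}.npz"));u=proj(c,p);h=cv2.cvtColor(c["color"],cv2.COLOR_RGB2HSV)
        x,y=np.round(u).astype(int);w=15
        m=np.zeros(h.shape[:2],np.uint8);m[y-w:y+w,x-w:x+w]=((h[:,:,1]<70)&(h[:,:,2]<92)&(h[:,:,2]>35))[y-w:y+w,x-w:x+w]
        m=cv2.morphologyEx(m,cv2.MORPH_OPEN,np.ones((3,3),np.uint8))
        N,l,st,cc=cv2.connectedComponentsWithStats(m);i=1+np.argmax(st[1:,4]);r[n]=(c,cc[i]);print(n,"pred",u.round(1),"seen",cc[i].round(1),st[i].tolist(),onz(c,cc[i],p[2]).round(4))
    print("axis pred",p.round(4),"tri",tri(*r["top"],*r["scene"]))
E
python3 -c "
from head import *
head(2,(.4943,-.2671,.1544),.513);head(3,(.4873,-.2398,.1131),.273)"
python3 -m pendant '[[[0,0,0.5],0],[[0,0,0.5],0],[[0.4,0.2,0],0],[[0.3,0.1,0],0],[[0,0,0],0],[[0,0,0],0]]'
python3 -c "
from head import *;obs()
for n in('top','scene'):
  c=ctrl.camera(n);np.savez('pics/%s4.npz'%n,**c);cv2.imwrite('pics/%s4.png'%n,c['color'][:,:,::-1])
o=ctrl.get_obs();head(4,o['ee_pos'],o['eef_rot'][2])
from drift import drift;drift(4)
"
```

```text
top pred [445.3 201.8] seen [442.4 202.3] [430, 192, 27, 22, 450] [ 0.5587 -0.2257  0.1849]
scene pred [111.6 256.2] seen [110.3 261.1] [97, 247, 29, 24, 403] [ 0.5637 -0.2372  0.1849]
axis pred [ 0.5594 -0.2304  0.1849] tri (array([ 0.5582062 , -0.23237019,  0.17466478]), np.float64(0.004005270666706502))
top pred [427.2 204.3] seen [427.6 204.9] [419, 195, 18, 24, 299] [ 0.5582 -0.2203  0.1436]
scene pred [124.2 267.1] seen [120.1 272.9] [109, 260, 27, 22, 317] [ 0.5609 -0.2299  0.1436]
axis pred [ 0.5592 -0.2197  0.1436] tri (array([ 0.55732902, -0.22572152,  0.13532234]), np.float64(0.004338992527928024))
time_s: 10.23
ee_pos: [0.4947, -0.2367, 0.1232]
eef_rot: [-3.141, 0.0, 0.273]
force: [-0.2, 0.4, -3.9]
grip_width: 0.0254
grip_force: 60.0
{'time_s': 10.2333, 'qpos': [-0.513, 0.3776, 1.6179, -0.0, 1.1464, 0.7846], 'ee_pos': [0.4947, -0.2367, 0.1232], 'eef_rot': [-3.1414, 0.0003, 0.2732], 'force': [-0.1697, 0.3869, -3.943], 'moment': [-0.0649, 0.1641, 0.0152], 'grip_width': 0.0254, 'grip_force': 59.9962}
top pred [427.7 199.6] seen [428.2 200.1] [419, 190, 19, 25, 312] [ 0.5657 -0.2173  0.1537]
scene pred [127.8 263.8] seen [121.6 270.9] [113, 260, 21, 19, 199] [ 0.567  -0.2299  0.1537]
axis pred [ 0.5665 -0.2167  0.1537] tri (array([ 0.5640338 , -0.22444098,  0.14437001]), np.float64(0.0073515536913312815))
front x shift mm at y=-.12, -.22: [np.float64(8.1), np.float64(7.4)] left y shift mm at x=.54,.58: [np.float64(1.9), np.float64(1.6)] turns -0.007 -0.006
```

```bash
python3 -c "
from h import *
a=cv2.imread('pics/top4.png')[170:230,385:460];b=cv2.imread('pics/scene4.png')[235:320,90:170]
can=np.zeros((600,800,3),np.uint8);x=cv2.resize(a,None,fx=5,fy=5,interpolation=2);y=cv2.resize(b,None,fx=5,fy=5,interpolation=2);can[:300,:375]=x;can[:425,385:785]=y
cv2.imwrite('pics/c6.png',can)"
```

```text
(no output)
```

View pics/c6.png

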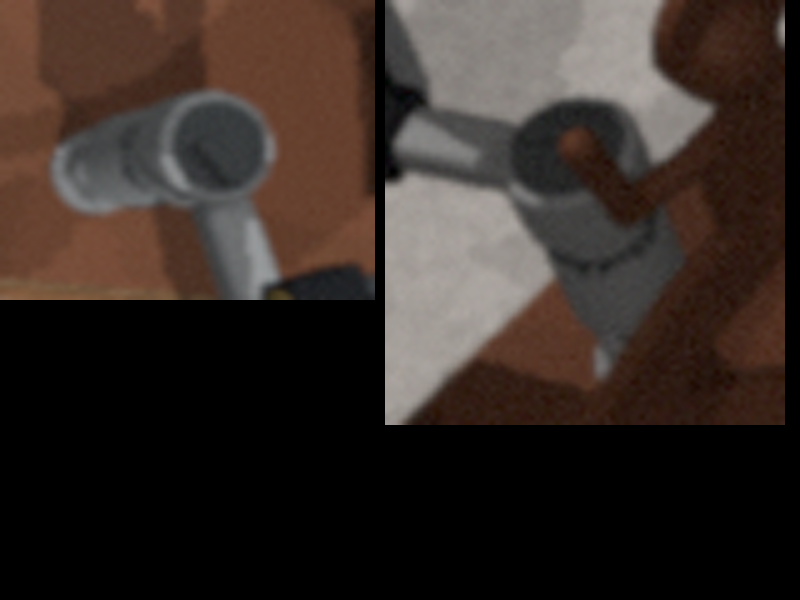

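The top disc is at (428.6,199) and the scene disc at (126.8,265). That puts the axis at about (.567,-.218), on the shifted nut. I'll lower it onto the hexagon.

```bash
python3 -m pendant '[[[0,0,-0.5],0],[[0,0,-0.5],0],[[0,0,-0.5],0],[[0,0,-0.3],0],[[0,0,-0.2],0],[[0,0,0],0]]'; python3 -m pendant '[[[0,0,-0.1],0],[[0,0,-0.1],0],[[0,0,0],0]]';python3 -c "
from h import *;obs()"
```

```text
time_s: 10.83
ee_pos: [0.4944, -0.2368, 0.1029]
eef_rot: [-3.141, 0.001, 0.273]
force: [-0.7, 0.2, -4.7]
grip_width: 0.0258
grip_force: 60.0
time_s: 11.08
ee_pos: [0.4947, -0.237, 0.1015]
eef_rot: [3.141, -0.0, 0.273]
force: [0.4, -1.1, -4.4]
grip_width: 0.0258
grip_force: 60.0
{'time_s': 11.0833, 'qpos': [-0.5135, 0.404, 1.6368, -0.0001, 1.1004, 0.7847], 'ee_pos': [0.4947, -0.237, 0.1015], 'eef_rot': [3.1412, -0.0002, 0.2727], 'force': [0.4186, -1.144, -4.3588], 'moment': [-0.2596, 0.1982, -0.0693], 'grip_width': 0.0258, 'grip_force': 59.9989}
```

```bash
python3 -m pendant '[[[0,0,-0.1],0],[[0,0,-0.1],0],[[0,0,0],0]]';python3 -m pendant '[[[-0.1,0.44,0],-0.06],[[-0.09,0.44,0],-0.06],[[0,0,0],0]]';python3 -c "
from h import *;obs()"
```

```text
time_s: 11.33
ee_pos: [0.4947, -0.2373, 0.0998]
eef_rot: [3.141, -0.0, 0.273]
force: [-2.4, -3.4, 1.1]
grip_width: 0.0255
grip_force: 60.0
time_s: 11.58
ee_pos: [0.4928, -0.2279, 0.0998]
eef_rot: [3.141, -0.0, 0.15]
force: [-3.7, -3.5, 0.7]
grip_width: 0.0256
grip_force: 60.0
{'time_s': 11.5833, 'qpos': [-0.5006, 0.3946, 1.6546, -0.0003, 1.0916, 0.9203], 'ee_pos': [0.4928, -0.2279, 0.0998], 'eef_rot': [3.1409, -0.0004, 0.1501], 'force': [-3.661, -3.5193, 0.7194], 'moment': [-0.9743, 0.5502, -0.2775], 'grip_width': 0.0256, 'grip_force': 60.0338}
```

```bash
python3 -m pendant '[[[-0.1,-0.1,-0.1],0],[[0,0,0],0]]';python3 -m pendant '[[[-0.05,0.45,0],-0.06],[[-0.04,0.45,0],-0.06],[[0,0,0],0]]';python3 -c "
from h import *;obs()"
```

```text
time_s: 11.75
ee_pos: [0.4921, -0.2293, 0.0988]
eef_rot: [3.141, -0.001, 0.155]
force: [-0.8, -0.3, 5.2]
grip_width: 0.0256
grip_force: 60.0
time_s: 12.0
ee_pos: [0.4912, -0.2198, 0.0988]
eef_rot: [3.141, -0.001, 0.032]
force: [-0.8, -0.8, 4.4]
grip_width: 0.0256
grip_force: 60.0
{'time_s': 12.0, 'qpos': [-0.489, 0.386, 1.6695, 0.0004, 1.085, 1.05], 'ee_pos': [0.4912, -0.2198, 0.0988], 'eef_rot': [3.1414, -0.0011, 0.0316], 'force': [-0.8063, -0.7568, 4.3607], 'moment': [-0.2717, -0.1115, -0.0498], 'grip_width': 0.0256, 'grip_force': 60.0032}
```

```bash
python3 -m pendant '[[[0,0,-0.1],0],[[0.01,0.45,0],-0.06],[[0.02,0.45,0],-0.06],[[0,0,0],0]]';python3 -m pendant '[[[0.04,0.45,0],-0.06],[[0.09,0.44,0],-0.06],[[0,0,0],0]]';python3 -c "
from h import *;obs()"
```

```text
time_s: 12.33
ee_pos: [0.4915, -0.2111, 0.0981]
eef_rot: [3.141, -0.001, -0.088]
force: [-3.0, -1.0, 7.8]
grip_width: 0.0255
grip_force: 60.0
time_s: 12.58
ee_pos: [0.4924, -0.202, 0.097]
eef_rot: [-3.142, 0.0, -0.207]
force: [1.5, -4.1, -4.5]
grip_width: 0.0256
grip_force: 60.0
{'time_s': 12.5833, 'qpos': [-0.458, 0.3774, 1.6867, -0.0, 1.0779, 1.3197], 'ee_pos': [0.4924, -0.202, 0.097], 'eef_rot': [-3.1415, 0.0004, -0.2069], 'force': [1.4924, -4.0824, -4.4546], 'moment': [-0.7799, -0.2174, -0.2166], 'grip_width': 0.0256, 'grip_force': 60.0197}
```

It dropped: the press force vanished and the nut's drag is felt. Lowering to home.

```bash
python3 -m pendant '[[[0,0,-0.3],0],[[0,0,-0.3],0],[[0,0,-0.2],0],[[0,0,0],0]]';python3 -m pendant '[[[0,0,-0.1],0],[[0,0,-0.1],0],[[0,0,-0.1],0],[[0,0,0],0]]';python3 -c "
from h import *;obs()"
```

```text
time_s: 12.92
ee_pos: [0.4924, -0.2024, 0.0888]
eef_rot: [-3.142, 0.0, -0.206]
force: [3.4, -3.1, -4.8]
grip_width: 0.0254
grip_force: 60.0
time_s: 13.25
ee_pos: [0.4925, -0.2022, 0.0863]
eef_rot: [3.142, -0.0, -0.207]
force: [4.0, -4.1, -4.4]
grip_width: 0.0257
grip_force: 60.0
{'time_s': 13.25, 'qpos': [-0.4585, 0.3918, 1.6948, -0.0, 1.0548, 1.3194], 'ee_pos': [0.4925, -0.2022, 0.0863], 'eef_rot': [3.1415, -0.0002, -0.2071], 'force': [4.0451, -4.1385, -4.4022], 'moment': [-0.7258, -0.5638, -0.1718], 'grip_width': 0.0257, 'grip_force': 60.0122}
```

```bash
python3 -m pendant '[[[0,0,-0.1],0],[[0,0,-0.1],0],[[0,0,0],0]]';python3 -m pendant '[[[0,0,-0.1],0],[[0,0,0],0]]';python3 -c "
from h import *;obs()"
```

```text
time_s: 13.5
ee_pos: [0.4925, -0.2022, 0.0846]
eef_rot: [3.142, -0.0, -0.207]
force: [1.6, -1.7, 0.1]
grip_width: 0.0256
grip_force: 60.0
time_s: 13.67
ee_pos: [0.4926, -0.2022, 0.0841]
eef_rot: [3.141, -0.001, -0.207]
force: [-1.2, -1.0, 7.6]
grip_width: 0.0256
grip_force: 60.0
{'time_s': 13.6667, 'qpos': [-0.4583, 0.3948, 1.6965, 0.0, 1.0495, 1.3195], 'ee_pos': [0.4926, -0.2022, 0.0841], 'eef_rot': [3.1414, -0.0008, -0.2071], 'force': [-1.1748, -0.976, 7.5606], 'moment': [-0.3255, -0.1082, -0.0462], 'grip_width': 0.0256, 'grip_force': 60.0049}
```

Home: the socket is on the washer. Before tightening, I draw the plinth back by the ~7.5 mm I pushed it, pulling along the handle.

```bash
python3 -m pendant '[[[0,0,0.05],0],[[-0.2,-0.05,0],0],[[-0.2,-0.05,0],0],[[-0.2,-0.05,0],0],[[-0.1,-0.02,0],0],[[0,0,0],0]]';python3 -c "
from h import *;obs()
for n in('top','scene'):
  c=ctrl.camera(n);np.savez('pics/%s5.npz'%n,**c);cv2.imwrite('pics/%s5.png'%n,c['color'][:,:,::-1])
from drift import drift;drift(5)"
```

```text
time_s: 14.17
ee_pos: [0.4873, -0.2037, 0.0845]
eef_rot: [-3.141, -0.005, -0.207]
force: [15.1, 0.8, -3.4]
grip_width: 0.0258
grip_force: 60.0
{'time_s': 14.1667, 'qpos': [-0.4662, 0.3834, 1.7119, 0.0022, 1.0415, 1.3102], 'ee_pos': [0.4873, -0.2037, 0.0845], 'eef_rot': [-3.141, -0.0051, -0.2067], 'force': [15.1225, 0.7689, -3.4441], 'moment': [0.1516, -3.2213, 0.2551], 'grip_width': 0.0258, 'grip_force': 59.9966}
front x shift mm at y=-.12, -.22: [np.float64(8.1), np.float64(7.4)] left y shift mm at x=.54,.58: [np.float64(1.8), np.float64(1.6)] turns -0.007 -0.005
```

```bash
python3 -m pendant '[[[-0.2,-0.05,0],0],[[-0.2,0,0],0],[[-0.1,0,0],0],[[0,0,0],0]]';python3 -c "
from h import *;obs()
for n in('top','scene'):
  c=ctrl.camera(n);np.savez('pics/%s6.npz'%n,**c);cv2.imwrite('pics/%s6.png'%n,c['color'][:,:,::-1])
from drift import drift;drift(6)"
```

```text
time_s: 14.6
ee_pos: [0.482, -0.2039, 0.0844]
eef_rot: [-3.141, -0.004, -0.206]
force: [13.1, 2.6, -2.4]
grip_width: 0.0256
grip_force: 60.0
{'time_s': 14.6, 'qpos': [-0.4712, 0.3746, 1.7248, 0.0023, 1.0385, 1.3049], 'ee_pos': [0.482, -0.2039, 0.0844], 'eef_rot': [-3.1407, -0.0042, -0.2064], 'force': [13.0945, 2.633, -2.3632], 'moment': [0.5166, -2.8367, 0.3639], 'grip_width': 0.0256, 'grip_force': 59.9854}
front x shift mm at y=-.12, -.22: [np.float64(8.1), np.float64(7.4)] left y shift mm at x=.54,.58: [np.float64(1.8), np.float64(1.6)] turns -0.007 -0.005
```

```bash
python3 -c "
from h import *
a=cv2.imread('pics/top6.png')[165:255,375:455];b=cv2.imread('pics/scene6.png')[215:335,70:190]
can=np.zeros((600,800,3),np.uint8);x=cv2.resize(a,None,fx=4,fy=4,interpolation=2);y=cv2.resize(b,None,fx=3.9,fy=3.9,interpolation=2);can[:360,:320]=x;can[:468,325:793]=y
cv2.imwrite('pics/c7.png',can)"
```

```text
(no output)
```

View pics/c7.png

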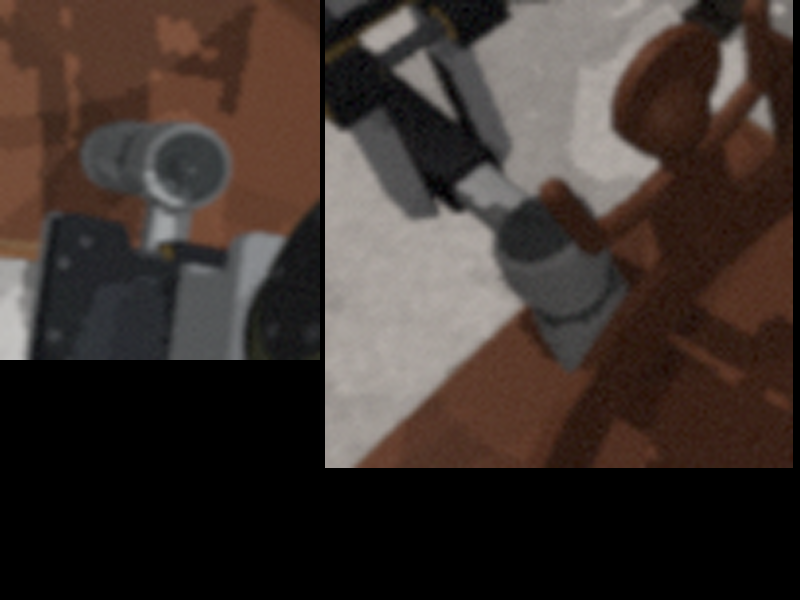

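The top view shows the head at (422,206.5) and the scene view at about (121,272). I'll see whether it slid or tilted in the grip.

```bash
python3 -c "
from h import *
t=dict(np.load('pics/top6.npz'));s=dict(np.load('pics/scene6.npz'))
ut=(375+188/4,165+166/4);us=(70+(549-325)/3.9,215+228/3.9);print(ut,us,onz(t,ut,.1175),onz(s,us,.1175),tri(t,ut,s,us))
for p in((.5674,-.2181,.1175),(.5555,-.2195,.1175)):print(proj(t,p),proj(s,p))"
```

```text
(422.0, 206.5) (127.43589743589743, 273.46153846153845) [ 0.55739465 -0.22188842  0.1175    ] [ 0.5540371  -0.21596077  0.1175    ] (array([ 0.55740977, -0.21860009,  0.12374228]), np.float64(0.0014133389556356289))
[419.47017338 201.10712977] [133.13438524 278.38052062]
[420.76190844 207.54445011] [126.52178011 275.63904576]
```

The ratchet pivoted in the pads instead of moving the plinth. I'll undo that pull, tighten first, and return the plinth afterwards with bare fingers against the stud.

```bash
python3 -m pendant '[[[0.3,0.05,0],0],[[0.3,0.05,0],0],[[0.3,0.05,0],0],[[0.3,0.05,0],0],[[0,0,0],0],[[0,0,0],0]]';python3 -c "
from h import *;obs()
for n in('top','scene'):
  c=ctrl.camera(n);np.savez('pics/%s7.npz'%n,**c);cv2.imwrite('pics/%s7.png'%n,c['color'][:,:,::-1])
from drift import drift;drift(7)"
```

```text
time_s: 15.2
ee_pos: [0.4892, -0.2014, 0.0825]
eef_rot: [-3.141, 0.009, -0.207]
force: [-16.2, 2.3, 3.8]
grip_width: 0.0255
grip_force: 60.0
{'time_s': 15.2, 'qpos': [-0.4592, 0.3957, 1.6997, -0.0015, 1.0556, 1.3194], 'ee_pos': [0.4892, -0.2014, 0.0825], 'eef_rot': [-3.1405, 0.0094, -0.207], 'force': [-16.2275, 2.2958, 3.8195], 'moment': [0.3104, 3.7276, -0.1136], 'grip_width': 0.0255, 'grip_force': 59.9997}
front x shift mm at y=-.12, -.22: [np.float64(8.1), np.float64(7.4)] left y shift mm at x=.54,.58: [np.float64(1.8), np.float64(1.6)] turns -0.007 -0.005
```

```bash
python3 -m pendant '[[[-0.3,0,0],0],[[-0.2,0,0],0],[[0,0,0],0],[[0,0,0],0]]';python3 -c "
from h import *;obs()
for n in('top','scene'):
  c=ctrl.camera(n);np.savez('pics/%s8.npz'%n,**c);cv2.imwrite('pics/%s8.png'%n,c['color'][:,:,::-1])
t=np.load('pics/top8.npz');
from drift import drift;drift(8)
a=cv2.imread('pics/top8.png')[165:245,375:455];b=cv2.imread('pics/scene8.png')[215:335,70:190]
can=np.zeros((600,800,3),np.uint8);x=cv2.resize(a,None,fx=4,fy=4,interpolation=2);y=cv2.resize(b,None,fx=3.9,fy=3.9,interpolation=2);can[:320,:320]=x;can[:468,325:793]=y
cv2.imwrite('pics/c8.png',can)"
```

```text
time_s: 15.63
ee_pos: [0.4872, -0.2021, 0.0837]
eef_rot: [-3.141, 0.001, -0.207]
force: [-0.7, 1.0, -4.6]
grip_width: 0.0255
grip_force: 60.0
{'time_s': 15.6333, 'qpos': [-0.4627, 0.3862, 1.7099, 0.0002, 1.0465, 1.315], 'ee_pos': [0.4872, -0.2021, 0.0837], 'eef_rot': [-3.1411, 0.0009, -0.207], 'force': [-0.721, 0.9569, -4.6073], 'moment': [0.409, 0.1978, 0.1464], 'grip_width': 0.0255, 'grip_force': 59.9899}
front x shift mm at y=-.12, -.22: [np.float64(8.1), np.float64(7.5)] left y shift mm at x=.54,.58: [np.float64(1.8), np.float64(1.6)] turns -0.006 -0.005
```

View pics/c8.png

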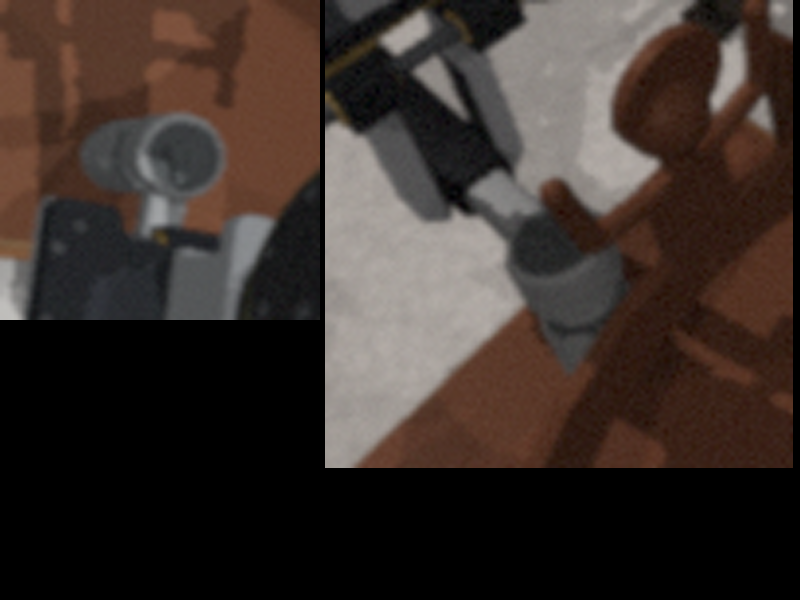

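Contact is neutral, but the socket still leans about 3° towards the robot: the head is at top (420.5,203.5), where upright would be (419.5,201). I'll nudge the grip +x to straighten it, staying below the force that moved the plinth.

```bash
python3 -m pendant '[[[0.3,0,0],0],[[0.3,0,0],0],[[0.1,0,0],0],[[0.1,0,0],0],[[0,0,0],0]]';python3 -m pendant '[[[0.1,0,0],0],[[0,0,0],0]]';python3 -m pendant '[[[-0.2,0,0],0],[[-0.1,0,0],0],[[0,0,0],0],[[0,0,0],0]]';python3 -c "
from h import *;obs()
for n in('top','scene'):
  c=ctrl.camera(n);np.savez('pics/%s9.npz'%n,**c);cv2.imwrite('pics/%s9.png'%n,c['color'][:,:,::-1])
from drift import drift;drift(9)"
```

```text
time_s: 16.15
ee_pos: [0.4921, -0.202, 0.0834]
eef_rot: [-3.141, 0.009, -0.207]
force: [-26.9, 3.1, 11.8]
grip_width: 0.0256
grip_force: 60.0
time_s: 16.32
ee_pos: [0.493, -0.202, 0.0834]
eef_rot: [-3.142, 0.01, -0.207]
force: [-27.6, 3.6, 12.7]
grip_width: 0.0253
grip_force: 60.0
time_s: 16.65
ee_pos: [0.492, -0.2022, 0.0832]
eef_rot: [-3.141, 0.004, -0.207]
force: [-8.7, 0.7, -2.3]
grip_width: 0.0252
grip_force: 60.0
{'time_s': 16.65, 'qpos': [-0.4583, 0.3975, 1.695, -0.001, 1.0534, 1.3204], 'ee_pos': [0.492, -0.2022, 0.0832], 'eef_rot': [-3.1414, 0.0044, -0.2074], 'force': [-8.7041, 0.6633, -2.3323], 'moment': [0.191, 2.2483, -0.0556], 'grip_width': 0.0252, 'grip_force': 60.0}
front x shift mm at y=-.12, -.22: [np.float64(10.3), np.float64(9.7)] left y shift mm at x=.54,.58: [np.float64(1.8), np.float64(1.6)] turns -0.007 -0.005
```

The plinth slid another 2 mm, so I stop straightening and relieve the push. Next come the swing table and a torque gauge about the nut axis.

```bash
python3 -m pendant '[[[-0.1,0,0],0],[[0,0,0],0],[[0,0,0],0]]'
cat > tq.py <<'E'
from h import *
def tq():
    o=ctrl.get_obs();F,M,p=o["force"],o["moment"],o["ee_pos"];psi=o["eef_rot"][2];R=.079
    n=np.array((.5695,-.2181));r=p[:2]-n
    print("t %.2f psi %.3f z %.4f F %s Mz %.2f | torque %.2f | axis err mm %s"%(o["time_s"],psi,p[2],F.round(1),M[2],M[2]+r[0]*F[1]-r[1]*F[0],(1e3*(p[:2]+R*np.array((np.cos(psi),np.sin(psi)))-n)).round(1)))
if __name__=="__main__":tq()
E
python3 tq.py; python3 -c "
import numpy as np
for k in range(7,-6,-1):
  p=-.207+.12*k;q=p-.12;print('%.3f->%.3f cw %.2f %.2f'%(p,q,-7.9*(np.cos(q)-np.cos(p)),-7.9*(np.sin(q)-np.sin(p))))"
```

```text
time_s: 17.0
ee_pos: [0.4917, -0.2022, 0.0835]
eef_rot: [-3.141, 0.002, -0.207]
force: [-5.9, 0.3, -4.4]
grip_width: 0.0259
grip_force: 60.0
t 17.00 psi -0.207 z 0.0835 F [-5.9  0.3 -4.4] Mz -0.06 | torque 0.01 | axis err mm [-0.5 -0.4]
0.633->0.513 cw -0.51 0.80
0.513->0.393 cw -0.41 0.85
0.393->0.273 cw -0.31 0.90
0.273->0.153 cw -0.20 0.93
0.153->0.033 cw -0.09 0.94
0.033->-0.087 cw 0.03 0.95
-0.087->-0.207 cw 0.14 0.94
-0.207->-0.327 cw 0.25 0.91
-0.327->-0.447 cw 0.36 0.88
-0.447->-0.567 cw 0.46 0.83
-0.567->-0.687 cw 0.56 0.77
-0.687->-0.807 cw 0.64 0.70
-0.807->-0.927 cw 0.72 0.61
```

```bash
python3 -m pendant '[[[-0.2,-0.94,0],0.12],[[-0.03,-0.95,0],0.12],[[0.09,-0.94,0],0.12],[[0.2,-0.93,0],0.12],[[0.31,-0.9,0],0.12],[[0.41,-0.85,0],0.12],[[0.51,-0.8,0],0.12],[[0,0,0],0]]'; python3 tq.py
```

```text
time_s: 17.67
ee_pos: [0.5056, -0.2673, 0.0839]
eef_rot: [3.141, 0.001, 0.64]
force: [-4.4, -2.0, -3.8]
grip_width: 0.0259
grip_force: 60.0
t 17.67 psi 0.640 z 0.0839 F [-4.4 -2.  -3.8] Mz 0.09 | torque 0.00 | axis err mm [-0.5 -2. ]
```

```bash
python3 -m pendant '[[[-0.06,-0.03,-0.08],0],[[-0.51,0.8,0],-0.12],[[-0.41,0.85,0],-0.12],[[-0.31,0.9,0],-0.12],[[-0.2,0.93,0],-0.12],[[-0.09,0.94,0],-0.12],[[0.03,0.95,0],-0.12],[[0.14,0.94,0],-0.12]]'; python3 tq.py; python3 -m pendant '[[[0.25,0.91,0],-0.12],[[0.36,0.88,0],-0.12],[[0.46,0.83,0],-0.12],[[0.56,0.77,0],-0.12],[[0.64,0.7,0],-0.12]]'; python3 tq.py
```

```text
time_s: 18.33
ee_pos: [0.4911, -0.2022, 0.083]
eef_rot: [3.141, -0.0, -0.214]
force: [2.4, -2.0, -8.9]
grip_width: 0.0257
grip_force: 60.0
t 18.33 psi -0.214 z 0.0830 F [ 2.4 -2.  -8.9] Mz 0.31 | torque 0.43 | axis err mm [-1.1 -0.8]
time_s: 18.75
ee_pos: [0.5142, -0.1608, 0.0829]
eef_rot: [-3.141, 0.0, -0.813]
force: [3.4, -0.8, -7.7]
grip_width: 0.0253
grip_force: 60.1
t 18.75 psi -0.813 z 0.0829 F [ 3.4 -0.8 -7.7] Mz 0.61 | torque 0.46 | axis err mm [-1.1 -0.1]
```

```bash
python3 -m pendant '[[[-0.64,-0.7,0],0.12],[[-0.56,-0.77,0],0.12],[[-0.46,-0.83,0],0.12],[[-0.36,-0.88,0],0.12],[[-0.25,-0.91,0],0.12],[[-0.14,-0.94,0],0.12],[[-0.03,-0.95,0],0.12],[[0.09,-0.94,0],0.12],[[0.2,-0.93,0],0.12],[[0.31,-0.9,0],0.12],[[0.41,-0.85,0],0.12],[[0.51,-0.8,0],0.12]]'; python3 tq.py;  python3 -m pendant '[[[-0.51,0.8,0],-0.12],[[-0.41,0.85,0],-0.12],[[-0.31,0.9,0],-0.12],[[-0.2,0.93,0],-0.12],[[-0.09,0.94,0],-0.12]]'; python3 tq.py
```

```text
time_s: 19.75
ee_pos: [0.5049, -0.267, 0.0834]
eef_rot: [3.14, 0.0, 0.637]
force: [-1.1, -4.8, -4.1]
grip_width: 0.0257
grip_force: 60.0
t 19.75 psi 0.637 z 0.0834 F [-1.1 -4.8 -4.1] Mz -0.28 | torque -0.02 | axis err mm [-1.1 -1.9]
time_s: 20.17
ee_pos: [0.4892, -0.2216, 0.0832]
eef_rot: [3.141, -0.0, 0.026]
force: [0.2, -2.6, -6.6]
grip_width: 0.0255
grip_force: 60.0
t 20.17 psi 0.026 z 0.0832 F [ 0.2 -2.6 -6.6] Mz 0.17 | torque 0.38 | axis err mm [-1.3 -1.4]
```

```bash
python3 -m pendant '[[[0.03,0.95,0],-0.12],[[0.14,0.94,0],-0.12],[[0.25,0.91,0],-0.12]]'; python3 tq.py;  python3 -m pendant '[[[0.36,0.88,0],-0.12],[[0.46,0.83,0],-0.12]]';python3 tq.py; python3 -m pendant '[[[0.56,0.77,0],-0.12],[[0.64,0.7,0],-0.12]]'; python3 tq.py
```

```text
time_s: 20.42
ee_pos: [0.4935, -0.1931, 0.083]
eef_rot: [3.141, 0.0, -0.334]
force: [0.6, -2.0, -5.6]
grip_width: 0.0253
grip_force: 60.0
t 20.42 psi -0.334 z 0.0830 F [ 0.6 -2.  -5.6] Mz 0.26 | torque 0.40 | axis err mm [-1.4 -0.9]
time_s: 20.58
ee_pos: [0.5017, -0.1757, 0.083]
eef_rot: [3.141, 0.001, -0.574]
force: [-1.6, -1.3, -6.2]
grip_width: 0.0252
grip_force: 60.1
t 20.58 psi -0.574 z 0.0830 F [-1.6 -1.3 -6.2] Mz 0.33 | torque 0.49 | axis err mm [-1.4 -0.5]
time_s: 20.75
ee_pos: [0.5139, -0.1608, 0.083]
eef_rot: [3.142, 0.001, -0.813]
force: [0.1, 0.2, -5.6]
grip_width: 0.0257
grip_force: 60.1
t 20.75 psi -0.813 z 0.0830 F [ 0.1  0.2 -5.6] Mz 0.43 | torque 0.41 | axis err mm [-1.3 -0.1]
```

```bash
python3 -m pendant '[[[-0.64,-0.7,0],0.12],[[-0.56,-0.77,0],0.12],[[-0.46,-0.83,0],0.12],[[-0.36,-0.88,0],0.12],[[-0.25,-0.91,0],0.12],[[-0.14,-0.94,0],0.12],[[-0.03,-0.95,0],0.12],[[0.09,-0.94,0],0.12],[[0.2,-0.93,0],0.12],[[0.31,-0.9,0],0.12],[[0.41,-0.85,0],0.12],[[0.51,-0.8,0],0.12]]'; python3 tq.py;  python3 -m pendant '[[[-0.51,0.8,0],-0.12],[[-0.41,0.85,0],-0.12],[[-0.31,0.9,0],-0.12],[[-0.2,0.93,0],-0.12]]'; python3 tq.py; python3 -m pendant '[[[-0.09,0.94,0],-0.12],[[0.03,0.95,0],-0.12]]'; python3 tq.py
```

```text
time_s: 21.75
ee_pos: [0.5049, -0.267, 0.0834]
eef_rot: [3.14, 0.0, 0.637]
force: [-1.5, -5.4, -4.8]
grip_width: 0.0253
grip_force: 60.0
t 21.75 psi 0.637 z 0.0834 F [-1.5 -5.4 -4.8] Mz -0.29 | torque -0.02 | axis err mm [-1.1 -1.9]
time_s: 22.08
ee_pos: [0.4902, -0.2314, 0.0833]
eef_rot: [3.14, 0.0, 0.146]
force: [-1.8, -5.3, -4.4]
grip_width: 0.0253
grip_force: 60.0
t 22.08 psi 0.146 z 0.0833 F [-1.8 -5.3 -4.4] Mz 0.25 | torque 0.65 | axis err mm [-1.2 -1.8]
time_s: 22.25
ee_pos: [0.4895, -0.2123, 0.0833]
eef_rot: [3.14, 0.0, -0.093]
force: [-2.0, -4.7, -4.0]
grip_width: 0.0258
grip_force: 60.1
t 22.25 psi -0.093 z 0.0833 F [-2.  -4.7 -4. ] Mz 0.46 | torque 0.85 | axis err mm [-1.4 -1.5]
```

```bash
python3 -m pendant '[[[0,0,0],0],[[0,0,0],0]]'; python3 tq.py; python3 -m pendant '[[[0,0,0],0],[[0,0,0],0]]' >/dev/null; python3 tq.py
```

```text
time_s: 22.42
ee_pos: [0.4896, -0.2124, 0.0833]
eef_rot: [3.14, 0.0, -0.085]
force: [-5.2, -4.3, -3.1]
grip_width: 0.0255
grip_force: 60.0
t 22.42 psi -0.085 z 0.0833 F [-5.2 -4.3 -3.1] Mz 0.06 | torque 0.44 | axis err mm [-1.2 -1. ]
t 22.58 psi -0.084 z 0.0832 F [-5.1 -3.7 -1.8] Mz 0.12 | torque 0.44 | axis err mm [-1.3 -1.1]
```

```bash
python3 -m pendant '[[[0.06,0.47,0],-0.06],[[0.08,0.47,0],-0.06],[[0.11,0.46,0],-0.06],[[0.07,0.23,0],-0.03],[[0.07,0.23,0],-0.03]]' >/dev/null; python3 tq.py; python3 -m pendant '[[[0,0,0],0],[[0,0,0],0]]' >/dev/null; python3 tq.py
```

```text
t 23.00 psi -0.325 z 0.0832 F [-6.7 -4.7 -2.5] Mz 0.46 | torque 0.98 | axis err mm [-1.4 -1. ]
t 23.17 psi -0.324 z 0.0831 F [-6.5 -4.3 -2.2] Mz 0.40 | torque 0.89 | axis err mm [-1.4 -1. ]
```

```bash
python3 -m pendant '[[[0.07,0.23,0],-0.03],[[0.08,0.22,0],-0.03]]' >/dev/null; python3 tq.py; python3 -m pendant '[[[0,0,0],0],[[0,0,0],0]]' >/dev/null; python3 tq.py
```

```text
t 23.33 psi -0.385 z 0.0832 F [-5.5 -4.5 -2.5] Mz 0.50 | torque 1.00 | axis err mm [-1.5 -1.1]
t 23.50 psi -0.384 z 0.0831 F [-5.  -4.2 -1.9] Mz 0.35 | torque 0.81 | axis err mm [-1.4 -0.8]
```

```bash
for i in 1 2 3; do python3 -m pendant '[[[0,0,0],0]]' >/dev/null; python3 tq.py; done;  python3 -m pendant '[[[0.08,0.22,0],-0.03],[[0.09,0.22,0],-0.03]]' >/dev/null; python3 tq.py; for i in 1 2; do python3 -m pendant '[[[0,0,0],0]]' >/dev/null; python3 tq.py; done
```

```text
t 23.58 psi -0.384 z 0.0831 F [-5.7 -3.9 -1.8] Mz 0.38 | torque 0.83 | axis err mm [-1.4 -0.9]
t 23.67 psi -0.384 z 0.0831 F [-5.2 -3.7 -2.2] Mz 0.40 | torque 0.82 | axis err mm [-1.4 -0.9]
t 23.75 psi -0.384 z 0.0831 F [-5.1 -3.5 -2. ] Mz 0.36 | torque 0.77 | axis err mm [-1.4 -0.9]
t 23.92 psi -0.445 z 0.0831 F [-3.9 -4.3 -2.3] Mz 0.56 | torque 1.00 | axis err mm [-1.6 -1. ]
t 24.00 psi -0.445 z 0.0831 F [-4.1 -4.7 -2.5] Mz 0.47 | torque 0.95 | axis err mm [-1.5 -0.8]
t 24.08 psi -0.444 z 0.0831 F [-5.  -4.5 -2.6] Mz 0.47 | torque 0.97 | axis err mm [-1.5 -0.9]
```

About 0.95 N m stopped and 1.0 moving, so the nut is snug. Backing off freely, then lifting the socket.

```bash
python3 -m pendant '[[[-0.36,-0.88,0],0.12],[[-0.25,-0.91,0],0.12],[[-0.2,-0.94,0],0.12],[[-0.05,0,0],0]]' >/dev/null; python3 tq.py; python3 -m pendant '[[[0,0,0.3],0],[[0,0,0.4],0],[[0,0,0.5],0],[[0,0,0.5],0]]'; python3 tq.py;  python3 -m pendant '[[[0,0,0.6],0],[[0,0,0.8],0],[[0,0,1],0],[[0,0,0],0]]'; python3 tq.py
```

```text
t 24.42 psi -0.077 z 0.0833 F [ 3.9 -0.1 -5.8] Mz 0.19 | torque 0.19 | axis err mm [-2.  -1.4]
time_s: 24.75
ee_pos: [0.4884, -0.2116, 0.1005]
eef_rot: [-3.141, 0.0, -0.087]
force: [-0.4, 0.9, -3.8]
grip_width: 0.0258
grip_force: 60.0
t 24.75 psi -0.087 z 0.1005 F [-0.4  0.9 -3.8] Mz 0.09 | torque 0.02 | axis err mm [-2.4 -0.4]
time_s: 25.08
ee_pos: [0.4892, -0.2122, 0.1266]
eef_rot: [3.14, -0.003, -0.087]
force: [0.7, 1.0, -3.3]
grip_width: 0.0254
grip_force: 60.0
t 25.08 psi -0.087 z 0.1266 F [ 0.7  1.  -3.3] Mz 0.01 | torque -0.07 | axis err mm [-1.6 -1. ]
```

```bash
python3 -m pendant '[[[0,0,1.5],0],[[0,0,2.5],0],[[0,0,2.5],0],[[0,0,2.4],0]]' >/dev/null; python3 -m pendant '[[[0,1.2,0],0.01],[[0,2.4,0],0.01],[[0,2.4,0],0.01],[[0,2.4,0],0.01],[[0,2.4,0],0.01],[[0,2.4,0],0.01],[[0,2.4,0],0.01],[[0.55,2.4,0],0.01],[[0.55,2.4,0],0.01],[[0.55,2.4,0],0.01],[[0.55,2.4,0],0.01],[[0.55,2.4,0],0.01],[[0.55,2.4,0],0.01],[[0.55,2.4,0],0.01],[[0.55,2.4,0],0.01],[[0.55,2.4,0],0.01],[[0.55,2,0],0.01],[[0.55,1.2,0],0],[[0,0,0],0]]'; python3 -c "
from h import *
for n in('top','scene'):
  c=ctrl.camera(n);np.savez('pics/%s10.npz'%n,**c);cv2.imwrite('pics/%s10.png'%n,c['color'][:,:,::-1])
from drift import drift;drift(10);obs()
# nut/stud blob now
t=dict(np.load('pics/top10.npz'));h=cv2.cvtColor(t['color'],cv2.COLOR_RGB2HSV);m=np.zeros(h.shape[:2],np.uint8);m[190:218,388:422]=((h[:,:,1]<60)&(h[:,:,2]>60))[190:218,388:422]
N,l,st,cc=cv2.connectedComponentsWithStats(m);i=1+np.argmax(st[1:,4]);print(cc[i],st[i])
# socket silhouette in scene: grey pixels, per-row centre, from head down
s=dict(np.load('pics/scene10.npz'));p=np.array((.549+.075,.192+.006,.215));print('head pred',proj(s,p+[0,0,.0305]),'mouth pred',proj(s,p-[0,0,.0435]))
"
```

```text
time_s: 27.0
ee_pos: [0.5483, 0.1947, 0.2115]
eef_rot: [-3.141, 0.002, 0.086]
force: [0.2, -0.2, -4.3]
grip_width: 0.0257
grip_force: 60.0
front x shift mm at y=-.12, -.22: [np.float64(10.5), np.float64(9.6)] left y shift mm at x=.54,.58: [np.float64(1.7), np.float64(1.5)] turns -0.008 -0.005
{'time_s': 27.1, 'qpos': [0.2748, 0.3655, 1.419, -0.0, 1.3589, 1.7616], 'ee_pos': [0.5481, 0.1925, 0.2119], 'eef_rot': [3.1413, 0.0017, 0.0839], 'force': [-0.0767, -0.3081, -3.6187], 'moment': [-0.0298, 0.2805, 0.0352], 'grip_width': 0.0258, 'grip_force': 59.9885}
[403.625      202.94354839] [395 195  19  17 248]
head pred [294.07965281  87.35648746] mouth pred [291.22648599 119.95030549]
```

```bash
python3 -m pendant '[[[0.02,0,-1.5],0],[[0,0,-2.2],0],[[0,0,-2.2],0],[[0,0,-2.2],0],[[0,0,-1.5],0],[[0,0,-0.8],0],[[0,0,0],0]]'; python3 -m pendant '[[[0,0,-0.3],0],[[0,0,-0.3],0],[[0,0,-0.3],0],[[0,0,0],0]]'; python3 -m pendant '[[[0,0,-0.3],0],[[0,0,-0.3],0],[[0,0,0],0]]'
```

```text
time_s: 27.68
ee_pos: [0.548, 0.1913, 0.1074]
eef_rot: [3.141, 0.003, 0.082]
force: [-0.5, -0.7, -4.1]
grip_width: 0.0253
grip_force: 60.0
time_s: 28.02
ee_pos: [0.549, 0.1921, 0.1001]
eef_rot: [-3.142, -0.0, 0.083]
force: [-0.1, 0.5, -4.7]
grip_width: 0.0256
grip_force: 60.0
time_s: 28.27
ee_pos: [0.5493, 0.1925, 0.0947]
eef_rot: [-3.141, -0.001, 0.083]
force: [-2.0, 1.0, 3.7]
grip_width: 0.0256
grip_force: 60.0
```

```bash
python3 -m pendant '[[[0,0,0.1],0],[[-0.2,0,0],0],[[0,0,-0.1],0],[[0,0,-0.1],0],[[0,0,0],0]]';python3 -c "
from h import *;obs()"
```

```text
time_s: 28.68
ee_pos: [0.547, 0.1922, 0.0935]
eef_rot: [-3.141, -0.0, 0.083]
force: [-5.2, 0.1, 5.5]
grip_width: 0.0254
grip_force: 60.0
{'time_s': 28.6833, 'qpos': [0.2747, 0.4773, 1.5498, 0.0002, 1.1142, 1.7626], 'ee_pos': [0.547, 0.1922, 0.0935], 'eef_rot': [-3.1414, -0.0002, 0.0829], 'force': [-5.228, 0.1239, 5.5471], 'moment': [0.0083, 0.4035, 0.0565], 'grip_width': 0.0254, 'grip_force': 60.0022}
```

```bash
python3 -m pendant '[[[0,0,0.1],0],[[-0.25,0,0],0],[[0,0,-0.1],0],[[0,0,-0.1],0],[[0,0,0],0]]';python3 -c "
from h import *;obs()"; python3 -m pendant '[[[0,0,-0.2],0],[[0,0,-0.2],0],[[0,0,0],0]]';python3 -c "
from h import *;obs()"
```

```text
time_s: 29.1
ee_pos: [0.5441, 0.192, 0.0914]
eef_rot: [3.141, 0.001, 0.083]
force: [0.0, 0.4, -3.6]
grip_width: 0.0256
grip_force: 60.0
{'time_s': 29.1, 'qpos': [0.2757, 0.4751, 1.5586, 0.0, 1.1094, 1.7638], 'ee_pos': [0.5441, 0.192, 0.0914], 'eef_rot': [3.1413, 0.0014, 0.0827], 'force': [0.0115, 0.3522, -3.6194], 'moment': [-0.0753, 0.2517, -0.0086], 'grip_width': 0.0256, 'grip_force': 59.9972}
time_s: 29.35
ee_pos: [0.5443, 0.192, 0.0875]
eef_rot: [3.141, 0.001, 0.083]
force: [-0.1, 0.9, -4.2]
grip_width: 0.0254
grip_force: 60.0
{'time_s': 29.35, 'qpos': [0.2758, 0.4801, 1.5612, 0.0, 1.1012, 1.7638], 'ee_pos': [0.5443, 0.192, 0.0875], 'eef_rot': [3.1414, 0.001, 0.0828], 'force': [-0.1035, 0.8712, -4.1929], 'moment': [-0.0513, 0.2291, 0.0239], 'grip_width': 0.0254, 'grip_force': 59.9972}
```

It slipped into the bore. Down to the rest.

```bash
python3 -m pendant '[[[0,0,-0.3],0],[[0,0,-0.3],0],[[0,0,-0.2],0],[[0,0,0],0]]'; python3 -m pendant '[[[0,0,-0.2],0],[[0,0,-0.2],0],[[0,0,0],0]]';python3 -c "
from h import *;obs()"
```

```text
time_s: 29.68
ee_pos: [0.5443, 0.1921, 0.0795]
eef_rot: [3.141, 0.001, 0.083]
force: [0.9, 0.8, -4.2]
grip_width: 0.0255
grip_force: 60.0
time_s: 29.93
ee_pos: [0.5443, 0.1921, 0.0757]
eef_rot: [3.141, 0.001, 0.083]
force: [-0.3, 0.4, -5.1]
grip_width: 0.0254
grip_force: 60.0
{'time_s': 29.9333, 'qpos': [0.2758, 0.4952, 1.5694, -0.0, 1.0776, 1.7638], 'ee_pos': [0.5443, 0.1921, 0.0757], 'eef_rot': [3.1415, 0.0006, 0.0828], 'force': [-0.2857, 0.3707, -5.0752], 'moment': [-0.1041, 0.3248, -0.0296], 'grip_width': 0.0254, 'grip_force': 59.9972}
```

```bash
python3 -m pendant '[[[0,0,-0.15],0],[[0,0,0],0]]'; python3 -m pendant '[[[0,0,-0.15],0],[[0,0,0],0]]';python3 -m pendant '[[[0,0,-0.15],0],[[0,0,0],0]]'
```

```text
time_s: 30.1
ee_pos: [0.5444, 0.1921, 0.0744]
eef_rot: [3.142, 0.0, 0.083]
force: [1.1, -0.2, -4.0]
grip_width: 0.0257
grip_force: 60.0
time_s: 30.27
ee_pos: [0.5444, 0.1921, 0.0729]
eef_rot: [3.142, 0.0, 0.083]
force: [0.1, -0.6, -4.8]
grip_width: 0.0255
grip_force: 60.0
time_s: 30.43
ee_pos: [0.5446, 0.1922, 0.0726]
eef_rot: [-3.142, -0.0, 0.083]
force: [-5.2, -1.7, 7.0]
grip_width: 0.0258
grip_force: 60.0
```

```bash
python3 -m pendant '[[[0,0,0.05],0],[[0,0,0],0],[[0,0,0],0],[[0,0,0],0],[[0,0,0],0],[[0,0,0],0]]' 0.7; python3 -m pendant '[[[0,0,0.5],0],[[0,0,1],0],[[0,0,2],0],[[0,0,2.5],0],[[-0.5,0,3],0],[[-1,-1,3],0],[[-2.5,-2.5,1],0],[[-2.5,-2.5,0],0],[[-2.5,-2.5,0],0],[[-2.5,-2.5,0],0],[[-2.5,-2.5,0],0]]'; python3 -c "
from h import *
for n in('top','scene'):
  c=ctrl.camera(n);np.savez('pics/%s11.npz'%n,**c);cv2.imwrite('pics/%s11.png'%n,c['color'][:,:,::-1])
t=dict(np.load('pics/top11.npz'))
for k in(0,11):
  t=dict(np.load('pics/top%d.npz'%k));V=cv2.cvtColor(t['color'],cv2.COLOR_RGB2HSV)[:,:,2];m=np.zeros_like(V);m[198:275,180:225]=(V<45)[198:275,180:225]
  N,l,st,cc=cv2.connectedComponentsWithStats(m);i=1+np.argmax(st[1:,4]);r=cv2.minAreaRect(cv2.findContours((l==i).astype(np.uint8),0,2)[0][0]);print(k,cc[i],st[i],r)
a,b=[np.load('pics/scene%d.npz'%k)['color'][110:205,200:340].astype(int) for k in(0,11)];d=abs(a-b).max(2);print('scene diff px>40:',(d>40).sum(),np.argwhere(d>40).min(0)+[110,200] if (d>40).any() else 0,np.argwhere(d>40).max(0)+[110,200] if (d>40).any() else 0)
obs()"
```

```text
time_s: 30.93
ee_pos: [0.5446, 0.1922, 0.0722]
eef_rot: [-3.142, -0.0, 0.083]
force: [-0.4, -0.3, -0.3]
grip_width: 0.062
grip_force: 0.0
time_s: 31.85
ee_pos: [0.4032, 0.0563, 0.203]
eef_rot: [3.142, -0.001, 0.083]
force: [0.7, -0.3, -0.0]
grip_width: 0.066
grip_force: 0.0
0 [201.42837653 232.58253752] [194 203  16  62 733] ((201.69468688964844, 233.42034912109375), (60.66534423828125, 13.037727355957031), 86.18592071533203)
11 [202.40368272 234.0509915 ] [195 205  16  61 706] ((202.513427734375, 234.70567321777344), (60.133121490478516, 12.169798851013184), 86.26860046386719)
scene diff px>40: 1967 [110 200] [204 339]
{'time_s': 31.95, 'qpos': [0.0463, -0.0267, 1.8974, -0.0004, 1.2693, 1.5364], 'ee_pos': [0.4024, 0.0552, 0.2033], 'eef_rot': [3.1412, -0.0016, 0.0808], 'force': [0.7274, 1.0774, 0.1018], 'moment': [0.0031, 0.1288, -0.0103], 'grip_width': 0.0654, 'grip_force': 0.0}
```

The ratchet is back within about 2 mm and level. The grip blob is at (202.5,234.7), was (201.7,233.4), at the same angle. Next I undo the 10 mm plinth shift by gripping the stud end above the nut, after checking the bust's clearance.

```bash
python3 -m pendant '[[[0.2,-1.2,0],-0.01],[[0.4,-2.4,0],-0.015],[[0.4,-2.4,0],-0.015],[[0.4,-2.4,0],-0.015],[[0.4,-2.4,0],-0.015],[[0.4,-2.4,0],-0.015],[[0.4,-2.4,0],-0.015],[[0.4,-2.4,0],-0.015],[[0.4,-2.4,0],-0.015],[[0.4,-2.4,0],-0.015],[[0.4,-2.4,0],-0.015],[[0.3,-2,0],-0.01],[[0,0,0],0]]'; python3 -c "
from h import *
t=dict(np.load('pics/top0.npz'));s=dict(np.load('pics/scene0.npz'))
for a in((441,130),(470,131),(505,130)):
  for b in((122,262),(152,235),(178,195),(58,333)):
    p,e=tri(t,a,s,b)
    if e<.02: print(a,b,p.round(3),round(e,4))
obs()"
```

```text
time_s: 33.03
ee_pos: [0.4502, -0.2174, 0.2026]
eef_rot: [3.141, -0.001, -0.09]
force: [-0.1, 1.1, 0.4]
grip_width: 0.0659
grip_force: 0.0
(441, 130) (178, 195) [ 0.648 -0.174  0.301] 0.0016
(470, 131) (152, 235) [ 0.65  -0.224  0.283] 0.0016
(505, 130) (122, 262) [ 0.649 -0.269  0.288] 0.0013
{'time_s': 33.0333, 'qpos': [-0.523, 0.1903, 1.6642, -0.0003, 1.2862, 1.1378], 'ee_pos': [0.4502, -0.2174, 0.2026], 'eef_rot': [3.1409, -0.0007, -0.0899], 'force': [-0.1203, 1.1078, 0.3562], 'moment': [-0.0375, 0.0776, -0.011], 'grip_width': 0.0659, 'grip_force': 0.0}
```

The bust and arms lie at x≈0.66 and the gripper body reaches only about 0.61, so there is room.

```bash
python3 -m pendant '[[[1.5,0,0],0],[[2.5,0,0],0],[[2.5,0,0],0],[[2.5,0,0],0],[[1.9,0,0],0],[[1,0,0],0],[[0,-0.05,0],0],[[0,0,-1.5],0],[[0,0,-2.5],0],[[0,0,-2.5],0],[[0,0,-2.5],0],[[0,0,-2],0],[[0,0,-1],0],[[0,0,0],0]]'; python3 -m pendant '[[[0,0,-0.6],0],[[0,0,-0.6],0],[[0,0,-0.4],0],[[0,0,0],0],[[0,0,0],0]]'
```

```text
time_s: 34.2
ee_pos: [0.5675, -0.2147, 0.0805]
eef_rot: [-3.141, 0.003, -0.087]
force: [0.3, 0.8, -0.0]
grip_width: 0.0659
grip_force: 0.0
time_s: 34.62
ee_pos: [0.5686, -0.2154, 0.0664]
eef_rot: [3.142, -0.0, -0.087]
force: [-1.0, 0.8, 0.0]
grip_width: 0.066
grip_force: 0.0
```

```bash
python3 -m pendant '[[[0,-0.26,-0.3],0],[[0,0,-0.3],0],[[0,0,-0.25],0],[[0,0,0],0]]'; python3 -m pendant '[[[0,0,0],0],[[0,0,0],0],[[0,0,0],0],[[0,0,0],0],[[0,0,0],0],[[0,0,0],0],[[0,0,0],0],[[0,0,0],0],[[0,0,0],0],[[0,0,0],0]]' 0 20;python3 -c "
from h import *;obs()"
```

```text
time_s: 34.95
ee_pos: [0.5683, -0.2179, 0.057]
eef_rot: [-3.141, 0.001, -0.087]
force: [-0.1, 0.1, -0.8]
grip_width: 0.0656
grip_force: 0.0
time_s: 35.78
ee_pos: [0.569, -0.2189, 0.0588]
eef_rot: [3.14, -0.002, -0.087]
force: [-1.2, -3.3, 4.7]
grip_width: 0.0149
grip_force: 28.3
{'time_s': 35.7833, 'qpos': [-0.4269, 0.5796, 1.4811, -0.001, 1.0785, 1.2318], 'ee_pos': [0.569, -0.2189, 0.0588], 'eef_rot': [3.14, -0.0019, -0.0874], 'force': [-1.237, -3.2969, 4.7226], 'moment': [-0.7226, 0.4966, 0.0739], 'grip_width': 0.0149, 'grip_force': 28.3333}
```

Holding the stud (15 mm). Full grip, then pull back.

```bash
python3 -m pendant '[[[0,0,0],0],[[-0.2,-0.04,0],0],[[-0.2,-0.04,0],0],[[-0.2,-0.04,0],0],[[-0.2,-0.04,0],0],[[0,0,0],0]]' 0 60; python3 -c "
from h import *
c=ctrl.camera('top');np.savez('pics/top12.npz',**c)
from drift import drift;drift(12);obs()"
```

```text
time_s: 36.28
ee_pos: [0.5634, -0.2195, 0.0589]
eef_rot: [3.141, -0.008, -0.087]
force: [17.5, 1.7, -2.7]
grip_width: 0.0138
grip_force: 72.2
front x shift mm at y=-.12, -.22: [np.float64(5.1), np.float64(4.4)] left y shift mm at x=.54,.58: [np.float64(0.8), np.float64(0.7)] turns -0.007 -0.005
{'time_s': 36.3333, 'qpos': [-0.4329, 0.5669, 1.5016, 0.0023, 1.0656, 1.2238], 'ee_pos': [0.5634, -0.2195, 0.0589], 'eef_rot': [3.1409, -0.0078, -0.087], 'force': [17.5976, 1.2687, -2.4833], 'moment': [0.3123, -3.3714, 0.0333], 'grip_width': 0.0138, 'grip_force': 72.4912}
```

```bash
python3 -m pendant '[[[-0.2,-0.03,0],0],[[-0.15,-0.03,0],0],[[-0.12,-0.02,0],0],[[0,0,0],0],[[0,0,0],0]]'; python3 -c "
from h import *
c=ctrl.camera('top');np.savez('pics/top13.npz',**c)
from drift import drift;drift(13)"
```

```text
time_s: 36.75
ee_pos: [0.5589, -0.2201, 0.0589]
eef_rot: [3.141, -0.008, -0.087]
force: [18.9, 2.9, -5.3]
grip_width: 0.0138
grip_force: 71.2
front x shift mm at y=-.12, -.22: [np.float64(0.6), np.float64(0.4)] left y shift mm at x=.54,.58: [np.float64(-0.2), np.float64(-0.3)] turns -0.003 -0.003
```

The plinth is back within 0.6 mm. Relieve the pull, open, and go up and away.

```bash
python3 -m pendant '[[[0.1,0,0],0],[[0.1,0,0],0],[[0.05,0,0],0],[[0,0,0],0]]'; python3 -m pendant '[[[0,0,0],0],[[0,0,0],0],[[0,0,0],0],[[0,0,0],0],[[0,0,0],0],[[0,0,0],0]]' 0.6 60; python3 -m pendant '[[[0,0,0.5],0],[[0,0,1.5],0],[[0,0,2.5],0],[[0,0,2.5],0],[[0,0,2.5],0],[[0,0,2.5],0],[[0,0,2],0],[[-1.5,0,0],0],[[-2.5,0,0],0],[[-2.5,0,0],0],[[-2.5,0,0],0],[[-2.5,0,0],0],[[-2.5,0,0],0],[[0,0,0],0]]'; python3 -c "
from h import *
for n in('top','scene'):
  c=ctrl.camera(n);np.savez('pics/%s14.npz'%n,**c);cv2.imwrite('pics/%s14.png'%n,c['color'][:,:,::-1])
from drift import drift;drift(14)
for k in(0,14):
  for n,(y0,y1,x0,x1),lo in(('top',(198,275,180,225),45),('top',(243,266,285,325),60)):
    t=dict(np.load('pics/%s%d.npz'%(n,k)));V=cv2.cvtColor(t['color'],cv2.COLOR_RGB2HSV)[:,:,2];m=np.zeros_like(V);m[y0:y1,x0:x1]=(V<lo)[y0:y1,x0:x1]
    N,l,st,cc=cv2.connectedComponentsWithStats(m);i=1+np.argmax(st[1:,4]);print(k,cc[i].round(1),st[i])
  h=cv2.cvtColor(np.load('pics/top%d.npz'%k)['color'],cv2.COLOR_RGB2HSV);m=np.zeros(h.shape[:2],np.uint8);m[190:225,388:422]=((h[:,:,1]<60)&(h[:,:,2]>60))[190:225,388:422];print('nut',np.argwhere(m).mean(0)[::-1])
  s=np.load('pics/scene%d.npz'%k)['color'];V=cv2.cvtColor(s,cv2.COLOR_RGB2HSV)[:,:,2];m=np.zeros_like(V);m[120:155,210:270]=(V<40)[120:155,210:270];q=np.argwhere(m);print('scene grip',q.mean(0)[::-1].round(1),q.min(0)[::-1],q.max(0)[::-1])
obs()"
```

```text
time_s: 37.13
ee_pos: [0.5592, -0.2201, 0.0588]
eef_rot: [3.142, -0.002, -0.087]
force: [1.9, 3.9, 7.0]
grip_width: 0.014
grip_force: 72.1
time_s: 37.63
ee_pos: [0.5582, -0.2203, 0.0574]
eef_rot: [-3.141, 0.0, -0.087]
force: [0.6, -0.2, 0.0]
grip_width: 0.0505
grip_force: 0.0
time_s: 38.8
ee_pos: [0.4156, -0.2203, 0.1982]
eef_rot: [3.141, 0.0, -0.088]
force: [-0.3, 0.9, 0.8]
grip_width: 0.0563
grip_force: 0.0
front x shift mm at y=-.12, -.22: [np.float64(0.6), np.float64(0.2)] left y shift mm at x=.54,.58: [np.float64(-0.2), np.float64(-0.3)] turns -0.004 -0.003
0 [201.4 232.6] [194 203  16  62 733]
0 [302.7 254.8] [292 248  23  13 182]
nut [404.61507937 207.85714286]
scene grip [241.4 137. ] [217 126] [266 149]
14 [202.5 234.1] [195 204  16  62 699]
14 [303.  252.4] [293 248  22   9  85]
nut [404.53877551 207.71836735]
scene grip [240.  137.1] [216 127] [264 149]
{'time_s': 38.9, 'qpos': [-0.5628, 0.1328, 1.7411, 0.0001, 1.2664, 1.096], 'ee_pos': [0.4182, -0.2206, 0.1984], 'eef_rot': [3.1411, -0.0012, -0.088], 'force': [0.0756, 0.5359, -0.0992], 'moment': [-0.0333, 0.1221, 0.0041], 'grip_width': 0.0564, 'grip_force': 0.0}
```

Everything is in place: nut and plinth back at their original pixels, the ratchet seated level, and the dog's outline starting where it did. Handing in.

```bash
python3 -c "
from station import ctrl
print(ctrl.hand_in())"
```

```text
the job is handed in; nothing more can be done
None
```

The nut is snug at about 0.95 N m (peak reading 1.0) and the ratchet is back in its bore with the handle on the rest, released. I did shift the plinth along the way: a wrong-sign move, then an attempt to straighten the tilted ratchet, pushed it about 10 mm. After putting the ratchet back I pulled the plinth by the stud to within 0.6 mm of where it stood, then handed in at about 39 s; no verdict was shown.

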